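# Pair up the coffee cups on their saucers

## Task

The two upright coffee cups stand on each other's saucers: swap them, so that the large cup stands upright in the middle of the large saucer and the small cup upright in the middle of the small one (the cork trivet is free if you need to park a cup). Take the two mouth-down cups off the wooden board and stack each, still mouth down, on the upright cup of its own size, rim squarely on rim, so that both pairs stand straight on their saucers ready for the cupboard. Set the cups down gently without tipping any over, leave the saucers where they are, and do not push or knock the sugar jar and the milk jug.

Things in the scene. Friction and masses are not known exactly. Their poses are not given: they have to be found in the camera images.
- cup_large: the larger upright cup: deep red handleless stoneware cup, pale inside, standing mouth up on the small saucer (the wrong one). 64 mm across, 60 mm high, wall 5 mm, about 170 g; side vertical from 20 mm above the foot up to the rim, drawn in below to a foot 42 mm across. Origin: centre of the foot's underside; z up to the mouth
- cup_small: the smaller upright cup: deep red handleless stoneware cup, pale inside, standing mouth up on the large saucer (the wrong one). 48 mm across, 48 mm high, wall 4.5 mm, about 90 g; side vertical from 17 mm above the foot up to the rim, drawn in below to a foot 32 mm across. Origin: centre of the foot's underside; z up to the mouth
- twin_large: twin of the larger upright cup (64 mm across, 60 mm high, wall 5 mm, about 170 g), mouth down on a 12 mm thick wooden board near the robot. Origin: centre of its mouth, in the plane of the rim it stands on; z up, to its foot (on top, 42 mm across). Side vertical from the rim up to 40 mm above it, then drawn in
- twin_small: twin of the smaller upright cup (48 mm across, 48 mm high, wall 4.5 mm, about 90 g), mouth down on a 12 mm thick wooden board near the robot. Origin: centre of its mouth, in the plane of the rim it stands on; z up, to its foot (on top, 32 mm across). Side vertical from the rim up to 31 mm above it, then drawn in
- saucer_large: large cream stoneware saucer, 140 mm across, 16 mm high at its edge, loose on the counter, about 300 g. Origin: centre of its underside; z up. Its flat floor, 80 mm across, on which a cup stands, lies 5 mm above the origin
- saucer_small: small cream stoneware saucer, 112 mm across, 14 mm high at its edge, loose on the counter, about 200 g. Origin: centre of its underside; z up. Its flat floor, 64 mm across, on which a cup stands, lies 5 mm above the origin
- trivet: empty round cork trivet, 120 mm across, 8 mm thick, fixed to the counter: a free spot on which a cup may be parked. Origin: centre of its underside; its top lies 8 mm above
- sugar_jar: bystander: white round sugar jar with a steel lid and knob, 70 mm across, 85 mm high. Origin: centre of its underside
- milk_jug: bystander: steel milk jug, 68 mm across, 77 mm high, its handle standing out 54 mm from the axis towards its own +x. Origin: centre of its underside

How it is judged:
By the outcome, as a careful person would: the job done as asked, in the order asked, and still so for the second after the job is handed in, with the robot touching nothing.
It also fails if it takes over 123 s, if anything falls off the work surface, if the arm or the gripper's body presses on something with over 40 N, if the wrist force passes 120 N, or if a joint passes its speed limit or range.

## Robot

A 6-joint arm with a two-finger parallel gripper is mounted at the origin on the work surface. World frame = base frame: x ahead of the robot, y to its left, z up, the work surface at z = 0. Lengths are in m, angles in rad, forces in N, time in s.
With the tool pointing down it reaches from about 0.275 to 0.875 m from the base axis. Payload 12.5 kg.
Tool frame: the origin (TCP) lies on the centre line of the jaws, within the pads' length; the fingertips stand 19 mm ahead of it and the grasp point (between the pads) is the TCP; x points along the fingers, y is the direction in which the jaws open and shut, and the axes are right-handed (so a half turn about x gives the same grasp; the last joint's range is limited). The gripper opens to 85 mm and grips with 20 to 120 N. Pads are 22 mm wide; open, the fingers measure 114 mm over their backs; the gripper's body (76 mm by 85 mm) begins 54 mm behind the grasp point. The pads swing forward as they close: fully open they stand 13 mm farther back than shut.
Start: joints at [-1.225, 0.351, 1.652, -0, 1.139, -0.085], TCP at [0.23, -0.5, 0.25] pointing down, gripper open.
Joint ranges: [-2.75, 2.75], [-0.79, 2.1], [0.01, 2.65], [-1.57, 4.71], [0.07, 3.14], [-2.87, 2.87]. Speed limits (rad/s): [2.22, 2.22, 2.79, 3.14, 3.14, 3.14].

## Interface

Orientations are given as a rotation vector (axis times angle).
In Python, from workcell import status, viewer, ticket gives the robot as it stands.
- The arm moves only by the shell command python3 -m crank 'ROWS' [FORCE]. ROWS is JSON, a list of rows, each an object of numbers: "rx", "ry", "rz": the turn, a rotation vector about the world's x, y, z in rad; "x", "y", "z": the shift along the world's x, y, z in cm; "gripper": the opening, from 0 (shut) to 1 (fully open). In form: [{"rx": .., "ry": .., "rz": .., "x": .., "y": .., "z": .., "gripper": ..}, ...]. A call has exactly 5 rows; each row shifts and turns the pose as measured when the row begins; what a row does not reach is not made up. A row lasts 1/10 s, in which the tool goes at most 50 mm and 8.59 degrees, less where a joint would pass 70% of its speed; a pose out of reach is approached as far as the arm can. A call is refused whole if a number of a shift passes 5 or a number of a turn 0.15, either way. A call with a gripper value outside its range is refused whole. The fingers move at their own pace and stop on an object; FORCE is the grip in N (left out, the last holds). Time passes only in rows, so rows that do not move let the fingers close, or fill a call up. It gives the time, the measured TCP pose, the force and the opening at its end, in the units of the state.
- status.get_obs(): the state, without advancing time (a new reading comes with each control period).
- viewer.grab_frame(name): name is "scene" or "top"; returns the picture (400x640x3 uint8, red, green, blue); there is no depth.
- viewer.get_calibration(name): a dict with "intrinsics" (3x3 intrinsics, pixels), "extrinsics" (4x4, takes a point from world to camera coordinates). Camera axes: x right, y down, z forward; pixel columns grow to the right and rows downward; lengths in m; the calibration is good to about 2 mm. A picture is of the moment at which its call begins. get_calibration takes no time and is no camera call.
- ticket.close_job(): hands the job in, once; it reports no verdict.
The state is a dict: "clock": time; "joint_positions": joint angles; "qd": joint speeds; "tau": joint torques, N m; "position": TCP position; "eef_rot": TCP orientation; "contact_force": force on the tool from outside, world axes, zero at the start; "wrist_torque": the same for the moment, N m; "finger_gap": opening from 0.0 (shut) to 1.0 (fully open).
Only numpy, scipy, OpenCV 4.12 (cv2) and the standard library are available. Lean on these libraries where they do the work, as an engineer would, in place of code of your own. Each camera call takes 0.05 s, during which the arm holds its last target.

## Working session

There is one attempt and no reset: what is moved stays moved. The work goes in short steps, Python scripts to look and compute and a shell command to move; the robot and the scene stay as the last step left them, time stands still between calls to the robot, and variables do not carry over. Pictures are saved under pics/ and viewed, and the job is handed in when it is done.

```bash
ls; mkdir -p pics
python3 - <<'E'
from workcell import status, viewer
import cv2
print(status.get_obs())
for n in("scene","top"):
    im=viewer.grab_frame(n); cv2.imwrite(f"pics/{n}0.png",im[...,::-1])
    c=viewer.get_calibration(n); print(n,c)
E
```

```text
pics
{'clock': 0.0, 'joint_positions': array([-1.22462341e+00,  3.51224723e-01,  1.65238689e+00,  1.84871017e-05,
        1.13912730e+00, -8.45862355e-02]), 'qd': array([ 5.90755546e-04, -3.46083406e-06, -1.10632578e-03, -5.86963923e-04,
        1.05623559e-03, -3.24229742e-04]), 'tau': array([ 1.75320263e-03, -5.06093502e+01, -2.91405183e+01,  4.44366583e-05,
        4.50480671e-03, -1.48630573e-05]), 'position': array([ 0.22959097, -0.49946049,  0.24977886]), 'eef_rot': array([ 1.98362574,  0.43514118, -1.98389552]), 'contact_force': array([ 0.42341932, -1.00192759,  0.31812172]), 'wrist_torque': array([ 0.00523798, -0.03612698,  0.02494496]), 'finger_gap': 1.0025970505635462}
scene {'intrinsics': array([[416.1392823 ,   0.        , 319.75633509],
       [  0.        , 416.1392823 , 198.80336595],
       [  0.        ,   0.        ,   1.        ]]), 'extrinsics': array([[-5.66303846e-01,  8.24196480e-01, -3.41447124e-04,
         3.08288118e-01],
       [ 4.39123177e-01,  3.01370072e-01, -8.46372799e-01,
        -2.21816420e-01],
       [-6.97474580e-01, -4.79454109e-01, -5.32590807e-01,
         1.43399285e+00],
       [ 0.00000000e+00,  0.00000000e+00,  0.00000000e+00,
         1.00000000e+00]])}
top {'intrinsics': array([[373.49239151,   0.        , 318.5753532 ],
       [  0.        , 373.49239151, 200.55467733],
       [  0.        ,   0.        ,   1.        ]]), 'extrinsics': array([[-0.00548052, -0.99873496, -0.04998448,  0.02184624],
       [-0.99554307,  0.01015547, -0.09375959,  0.55830302],
       [ 0.0941486 ,  0.04924785, -0.99433932,  0.69748573],
       [ 0.        ,  0.        ,  0.        ,  1.        ]])}
```

View pics/scene0.png

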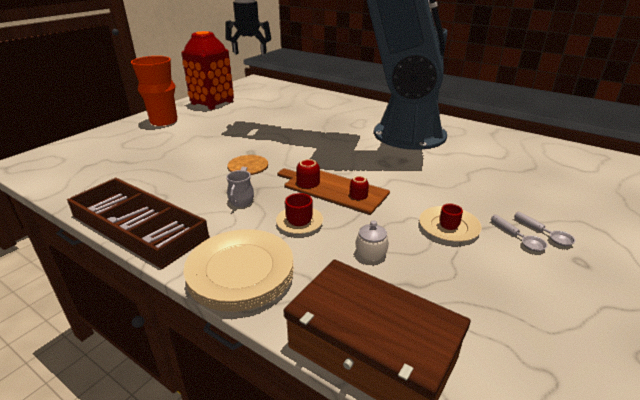

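View pics/top0.png

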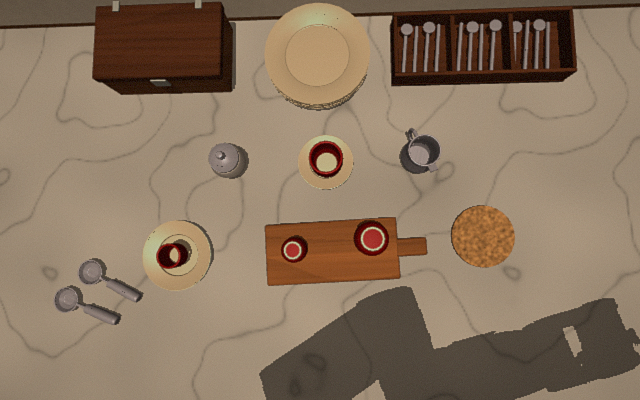

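The scene picture shows the large cup on the small saucer at (299,210), the small cup on the large saucer at (451,217), and twins on the board at (307,173) and (359,187). The trivet is at (248,164), the jug at (240,188) and the jar at (372,243). In the top view the same things are at (326,160), (175,253), (372,238)/(293,250), (482,236), (420,152) and (228,160).

```bash
cat > h.py <<'E'
import numpy as np, cv2
from workcell import status, viewer
def cam(n):
    c=viewer.get_calibration(n); K=c["intrinsics"];E=c["extrinsics"];R=E[:3,:3];t=E[:3,3]
    return K,R,t,-R.T@t
def ray(n,uv,z):
    K,R,t,C=cam(n); uv=np.atleast_2d(uv).astype(float)
    d=(np.c_[uv,np.ones(len(uv))]@np.linalg.inv(K).T)@R
    return (C+d*((z-C[2])/d[:,2])[:,None])[:,:2]
def proj(n,P):
    K,R,t,C=cam(n); q=(np.atleast_2d(P)@R.T+t)@K.T; return q[:,:2]/q[:,2:]
def redmask(im):
    i=im.astype(int); return ((i[...,0]>1.9*i[...,1])&(i[...,0]>1.9*i[...,2])&(i[...,0]>35)).astype(np.uint8)
def circ(P,r=None):
    from scipy.optimize import least_squares
    x0=[*P.mean(0),0.03]
    if r: s=least_squares(lambda v:np.hypot(*(P-v[:2]).T)-r,x0[:2],loss="soft_l1",f_scale=.001)
    else: s=least_squares(lambda v:np.hypot(*(P-v[:2]).T)-v[2],x0,loss="soft_l1",f_scale=.001)
    return s.x, np.sqrt(np.mean((np.hypot(*(P-s.x[:2]).T)-(r or s.x[2]))**2))
E
python3 - <<'E'
from h import *
im=cv2.imread("pics/top0.png"); s=cv2.imread("pics/scene0.png")
for n in("top","scene"): print(n,cam(n)[3])
def cr(i,u,v,w=40): return cv2.resize(i[v-w:v+w,u-w:u+w],(260,260),interpolation=cv2.INTER_NEAREST)
a=np.hstack([cr(im,326,160),cr(im,175,253),cr(im,335,245,60)])
b=np.hstack([cr(s,299,210),cr(s,451,220),cr(s,333,180)])
cv2.imwrite("pics/crop0.png",np.vstack([a,b]))
E
```

```text
top [ 0.49026712 -0.0182009   0.74697572]
scene [1.27216304 0.50029261 0.57609729]
```

View pics/crop0.png

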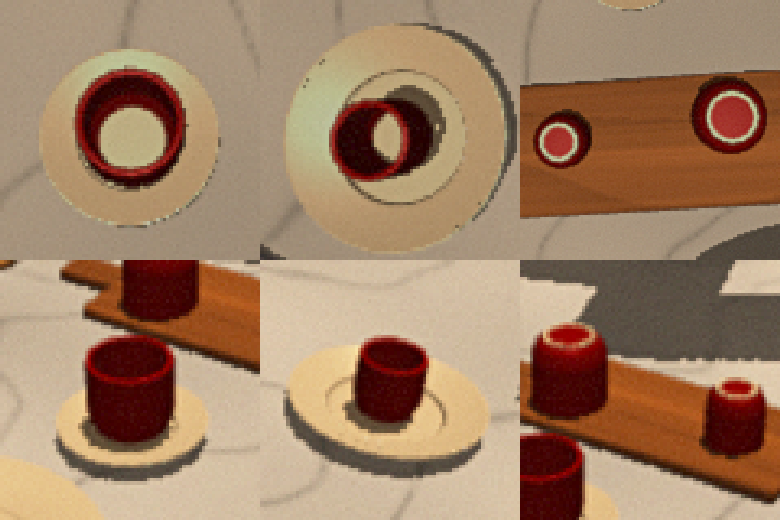

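```bash
cat >> h.py <<'E'
def blobs(mask,amin=60):
    cs,hi=cv2.findContours(mask,cv2.RETR_EXTERNAL,cv2.CHAIN_APPROX_NONE)
    return [c[:,0,:].astype(float) for c in cs if cv2.contourArea(c)>amin]
def rimfit(n,c,z,r,off=.5):
    # far half of the outline = top rim (outline pixel centres lie .5 px inside)
    m=c.mean(0); d=c-m; c=c+off*d/np.linalg.norm(d,axis=1)[:,None]
    P=ray(n,c,z); C=cam(n)[3][:2]
    x=P.mean(0)
    for _ in range(5):
        o=(x-C)/np.linalg.norm(x-C); sel=(P-x)@o>0.1*r
        s,e=circ(P[sel],r); x=s[:2]
    return x,e,sel.sum()
E
python3 - <<'E'
from h import *
for n in("top","scene"):
    im=cv2.imread(f"pics/{n}0.png")[...,::-1]
    for c in blobs(redmask(im)): 
        m=c.mean(0)
        if n=="scene" and m[1]<150: continue
        print(n,m.round(1),len(c),np.ptp(c,axis=0),ray(n,m,.03).round(3))
im=cv2.imread("pics/top0.png"); hsv=cv2.cvtColor(im,cv2.COLOR_BGR2HSV)
for p in [(305,160),(310,140),(350,170),(160,225),(200,270),(170,285),(290,160),(330,200),(150,200),(215,255),(482,236),(325,135)]: print(p,hsv[p[1],p[0]])
E
```

```text
top [173.9 253.7] 110 [30. 25.] [[0.457 0.299]]
top [294.8 249.1] 80 [27. 25.] [[0.465 0.063]]
top [370.2 237. ] 107 [35. 35.] [[ 0.488 -0.08 ]]
top [325.8 158.8] 98 [33. 35.] [[0.64  0.003]]
top [142.9  88.1] 224 [66. 12.] [[0.792 0.374]]
top [213.5  86. ] 135 [31. 11.] [[0.792 0.228]]
top [481.9  44.3] 2433 [183.  70.] [[ 0.863 -0.306]]
top [159.4  40.9] 477 [128.  77.] [[0.892 0.343]]
scene [ 70.7 314.7] 105 [21. 25.] [[ 1.104 -0.132]]
scene [360.3 335. ] 647 [185. 139.] [[0.862 0.298]]
scene [ 50.6 267.8] 171 [20. 26.] [[ 1.062 -0.281]]
scene [  4.4 238.9] 77 [11. 18.] [[ 1.071 -0.456]]
scene [ 13.9 226.5] 181 [28. 24.] [[ 1.038 -0.488]]
scene [165.2 320.5] 1805 [292. 187.] [[1.021 0.012]]
scene [450.5 216. ] 73 [22. 25.] [[0.448 0.3  ]]
scene [132.8 219.1] 769 [137.  88.] [[ 0.871 -0.295]]
scene [321.3 190.4] 368 [110.  65.] [[ 0.521 -0.011]]
(305, 160) [ 18  97 190]
(310, 140) [ 25  80 185]
(350, 170) [ 15 103 184]
(160, 225) [ 17  93 183]
(200, 270) [ 16 104 177]
(170, 285) [ 17 104 171]
(290, 160) [ 16  68 164]
(330, 200) [ 16  65 165]
(150, 200) [ 18  67 161]
(215, 255) [ 16  67 175]
(482, 236) [ 14 162 153]
(325, 135) [ 30  58 188]
```

```bash
cat > m.py <<'E'
from h import *
def redm(im,k=3): 
    i=im.astype(int); return ((i[...,0]>k*i[...,1])&(i[...,0]>k*i[...,2])&(i[...,0]>40)).astype(np.uint8)
def near(bl,uv,d=25):
    b=[c for c in bl if np.linalg.norm(c.mean(0)-uv)<d]; return max(b,key=len) if b else None
def out(c,off=.5):
    m=c.mean(0); d=c-m; return c+off*d/np.linalg.norm(d,axis=1)[:,None]
def circmask(n,im,uv,w,mask,z,r=None,close=0):
    k=np.zeros(im.shape[:2],np.uint8); u,v=map(int,uv); k[v-w:v+w,u-w:u+w]=1
    m=mask.astype(np.uint8)*k
    if close: m=cv2.morphologyEx(m,cv2.MORPH_OPEN,np.ones((3,3))); m=cv2.morphologyEx(m,cv2.MORPH_CLOSE,np.ones((close,close)))
    c=max(blobs(m,20),key=len); return circ(ray(n,out(c),z),r)
E
python3 - <<'E'
from m import *
n="top"; im=cv2.imread("pics/top0.png")[...,::-1].copy(); hsv=cv2.cvtColor(im,cv2.COLOR_RGB2HSV)
rb=blobs(redm(im,2.2))
print("LC",rimfit(n,near(rb,(326,160)),.065,.032)); print("SC",rimfit(n,near(rb,(174,253)),.053,.024))
white=(hsv[...,1]<140)&(hsv[...,2]>140)
for nm,uv,z,w in(("TL",(372,238),.072,14),("TS",(293,250),.060,11)):
    print(nm,circmask(n,im,uv,w,white,z))
sm=(hsv[...,1]>84)|((hsv[...,0]>20)&(hsv[...,2]>175))|(hsv[...,2]>182)
for nm,uv,z,w,r in(("SS",(326,161),.014,31,.056),("LS",(177,255),.016,39,.070)):
    print(nm,circmask(n,im,uv,w,sm,z,None,5),circmask(n,im,uv,w,sm,z,r,5))
print("TR",circmask(n,im,(482,236),40,hsv[...,1]>120,.008,None,5))
# scene
n="scene"; im=cv2.imread("pics/scene0.png")[...,::-1].copy(); 
rb=blobs(redm(im,4.5),40)
for c in rb: print(c.mean(0).round(),np.ptp(c,axis=0))
E
```

```text
LC (array([0.6342787 , 0.00224337]), np.float64(0.0006702113419630339), np.int64(43))
SC (array([0.4549153 , 0.29876893]), np.float64(0.0007003649014894166), np.int64(33))
TL (array([ 0.485481  , -0.08032867,  0.02126339]), np.float64(0.0005299234545316657))
TS (array([0.46505194, 0.06495476, 0.01623511]), np.float64(0.0005553507437980343))
SS (array([0.63791944, 0.00477067, 0.05502934]), np.float64(0.0006151740757154477)) (array([0.63783695, 0.00472956]), np.float64(0.0011397881686333721))
LS (array([0.45459313, 0.30185664, 0.06884963]), np.float64(0.0011182475373704697)) (array([0.45463717, 0.30181616]), np.float64(0.001680908111239038))
TR (array([ 0.48880536, -0.29791381,  0.05961498]), np.float64(0.0005865722532185627))
[450. 216.] [20. 25.]
[299. 209.] [25. 32.]
[358. 189.] [17. 19.]
[308. 175.] [22. 23.]
[212.  77.] [50. 76.]
```

Run:
```python
from m import *
n="scene"; im=cv2.imread("pics/scene0.png")[...,::-1].copy(); hsv=cv2.cvtColor(im,cv2.COLOR_RGB2HSV)
rb=blobs(redm(im,2.6),40)
print("LC",rimfit(n,near(rb,(299,209)),.065,.032)); print("SC",rimfit(n,near(rb,(450,216)),.053,.024))
white=(hsv[...,1]<150)&(hsv[...,2]>120)
for p in((307,164),(359,181)): print(im[p[1]-6:p[1]+7,p[0],:].tolist())
for p in [(290,230),(320,222),(330,240),(430,212),(470,222),(480,250),(440,200),(440,236),(500,180)]: print(p,hsv[p[1],p[0]])
```

```text
LC (array([0.63378571, 0.00377789]), np.float64(0.0018001498509638886), np.int64(29))
SC (array([0.45499675, 0.30107347]), np.float64(0.0011801474812666805), np.int64(23))
[[215, 200, 171], [207, 145, 116], [167, 50, 33], [147, 0, 0], [146, 0, 0], [152, 0, 0], [149, 0, 0], [171, 39, 26], [170, 74, 53], [162, 47, 34], [155, 16, 14], [122, 0, 0], [109, 9, 9]]
[[223, 204, 170], [188, 135, 105], [151, 32, 15], [140, 0, 0], [148, 0, 0], [152, 23, 9], [202, 126, 89], [178, 91, 65], [138, 19, 11], [118, 0, 0], [102, 3, 0], [92, 0, 12], [93, 16, 10]]
(290, 230) [ 18 103 230]
(320, 222) [ 18 101 228]
(330, 240) [ 18  58 212]
(430, 212) [ 19 100 231]
(470, 222) [ 19 101 224]
(480, 250) [ 18  57 214]
(440, 200) [ 16  57 215]
(440, 236) [ 18 105 222]
(500, 180) [ 18  55 209]
```

Run:
```python
from m import *
n="scene"; im=cv2.imread("pics/scene0.png")[...,::-1].copy(); hsv=cv2.cvtColor(im,cv2.COLOR_RGB2HSV)
sm=((hsv[...,1]>78)&(hsv[...,2]>120))|(redm(im,2.6)>0)
for nm,uv,z,w,r in(("SS",(300,221),.014,26,.056),("LS",(450,224),.016,33,.070)):
    k=np.zeros(im.shape[:2],np.uint8); u,v=uv; k[v-w:v+w,u-w:u+w]=1
    m=cv2.morphologyEx(sm.astype(np.uint8)*k,cv2.MORPH_OPEN,np.ones((3,3)))
    c=out(max(blobs(m,20),key=len)); P=ray(n,c,z); x=np.array([.638,.005]) if nm=="SS" else np.array([.4545,.302])
    for _ in range(4):
        s=np.abs(np.hypot(*(P-x).T)-r)<.006; q,e=circ(P[s],r); x=q[:2]
    print(nm,x,e,s.sum(),len(s),circ(P[s]))
# top: inner floor ring/edges check of LS by both fits
n="top";im=cv2.imread("pics/top0.png");hsv=cv2.cvtColor(im,cv2.COLOR_BGR2HSV)
# tool axes
from scipy.spatial.transform import Rotation as R
o=status.get_obs(); print(R.from_rotvec(o["eef_rot"]).as_matrix().round(3))
```

```text
SS [0.63703401 0.00469178] 0.0011181011390464228 85 131 (array([0.63679681, 0.0045116 , 0.05647371]), np.float64(0.0010131874739969203))
LS [0.45265656 0.30178438] 0.0014254653589324167 123 143 (array([0.45241514, 0.3017513 , 0.07056257]), np.float64(0.0013220757336695943))
[[-0.     0.418 -0.909]
 [ 0.001 -0.909 -0.418]
 [-1.    -0.001 -0.   ]]
```

```bash
python3 -m crank '[{"x":2.7,"y":3.35,"rz":-0.144},{"x":2.7,"y":3.35,"rz":-0.144},{"x":2.7,"y":3.35,"rz":-0.144},{"x":2.7,"y":3.35},{"x":2.7,"y":3.35}]' 40
python3 -m crank '[{"x":2.7,"y":3.35},{"x":2.7,"y":3.35},{"x":2.7,"y":3.35},{"x":2.7,"y":3.35},{"x":2.7,"y":3.35}]'
```

```text
invalid input
invalid input
```

```bash
python3 -m crank '[{"rx":0,"ry":0,"rz":-0.144,"x":2.7,"y":3.35,"z":0,"gripper":1},{"rx":0,"ry":0,"rz":-0.144,"x":2.7,"y":3.35,"z":0,"gripper":1},{"rx":0,"ry":0,"rz":-0.144,"x":2.7,"y":3.35,"z":0,"gripper":1},{"rx":0,"ry":0,"rz":0,"x":2.7,"y":3.35,"z":0,"gripper":1},{"rx":0,"ry":0,"rz":0,"x":2.7,"y":3.35,"z":0,"gripper":1}]' 40
```

```text
clock: 0.6
position: [0.364, -0.3302, 0.2482]
eef_rot: [-2.21, 0.016, 2.213]
contact_force: [0.2, -0.4, -0.7]
finger_gap: 1.001
```

```bash
python3 -m crank '[{"rx":0,"ry":0,"rz":0,"x":2.7,"y":3.3,"z":0,"gripper":1},{"rx":0,"ry":0,"rz":0,"x":2.7,"y":3.3,"z":0,"gripper":1},{"rx":0,"ry":0,"rz":0,"x":2.7,"y":3.3,"z":0,"gripper":1},{"rx":0,"ry":0,"rz":0,"x":2.7,"y":3.3,"z":0,"gripper":1},{"rx":0,"ry":0,"rz":0,"x":2.7,"y":3.3,"z":0,"gripper":1}]' 40
python3 -m crank '[{"rx":0,"ry":0,"rz":0,"x":2.7,"y":3.3,"z":-1,"gripper":1},{"rx":0,"ry":0,"rz":0,"x":2.7,"y":3.3,"z":-1,"gripper":1},{"rx":0,"ry":0,"rz":0,"x":2.7,"y":3.3,"z":-1,"gripper":1},{"rx":0,"ry":0,"rz":0,"x":2.7,"y":3.3,"z":-1,"gripper":1},{"rx":0,"ry":0,"rz":0,"x":2.7,"y":3.3,"z":-1,"gripper":1}]'
cat > s.py <<'E'
import sys,numpy as np
from workcell import status
from scipy.spatial.transform import Rotation as R
o=status.get_obs();M=R.from_rotvec(o["eef_rot"]).as_matrix();p=o["position"]
T=dict(LC=(.634,.0028),SC=(.455,.300),SS=(.6374,.0047),LS=(.4538,.3018),TR=(.489,-.298),TL=(.4855,-.0803),TS=(.465,.065))
print("t",round(o["clock"],2),"p mm",(p*1000).round(1),"psi",np.degrees(np.arctan2(M[1,1],M[0,1])).round(2),"tilt x",M[:,0].round(4),"F",o["contact_force"].round(1),"gap",round(o["finger_gap"],3))
c=M[:,0]; print("fix turn to down (rx,ry):",np.cross(c,[0,0,-1]).round(4)[:2])
for a in sys.argv[1:]: print(a,"d cm",((np.array(T[a])-p[:2])*100).round(2),"j1/j6",o["joint_positions"][[0,5]].round(2))
E
python3 s.py LC
```

```text
clock: 1.1
position: [0.5028, -0.1569, 0.2475]
eef_rot: [-2.208, 0.016, 2.214]
contact_force: [0.5, -0.9, 0.2]
finger_gap: 1.003
clock: 1.6
position: [0.6425, 0.0164, 0.1959]
eef_rot: [-2.21, 0.016, 2.214]
contact_force: [1.3, -0.7, -0.3]
finger_gap: 0.996
t 1.6 p mm [642.5  16.4 195.9] psi -90.96 tilt x [-0.002   0.0025 -1.    ] F [ 1.3 -0.7 -0.3] gap 0.996
fix turn to down (rx,ry): [-0.0025 -0.002 ]
LC d cm [-0.85 -1.36] j1/j6 [-0.05  1.54]
```

```bash
python3 -m crank '[{"rx":0,"ry":0,"rz":0.016,"x":-0.85,"y":-1.3,"z":-2,"gripper":1},{"rx":0,"ry":0,"rz":0,"x":0,"y":0,"z":-3.5,"gripper":1},{"rx":0,"ry":0,"rz":0,"x":0,"y":0,"z":-3.5,"gripper":1},{"rx":0,"ry":0,"rz":0,"x":0,"y":0,"z":0,"gripper":1},{"rx":0,"ry":0,"rz":0,"x":0,"y":0,"z":0,"gripper":1}]' 
python3 s.py LC
```

```text
clock: 2.1
position: [0.6354, 0.009, 0.1008]
eef_rot: [2.215, 0.011, -2.224]
contact_force: [0.6, 0.1, 0.4]
finger_gap: 1.0
t 2.1 p mm [635.4   9.  100.8] psi -89.62 tilt x [-0.0041  0.0033 -1.    ] F [0.6 0.1 0.4] gap 1.0
fix turn to down (rx,ry): [-0.0033 -0.0041]
LC d cm [-0.14 -0.62] j1/j6 [-0.06  1.5 ]
```

```bash
python3 -m crank '[{"rx":-0.003,"ry":-0.004,"rz":-0.006,"x":-0.14,"y":-0.6,"z":0,"gripper":1},{"rx":0,"ry":0,"rz":0,"x":0,"y":0,"z":-1,"gripper":1},{"rx":0,"ry":0,"rz":0,"x":0,"y":0,"z":-2,"gripper":1},{"rx":0,"ry":0,"rz":0,"x":0,"y":0,"z":-2,"gripper":1},{"rx":0,"ry":0,"rz":0,"x":0,"y":0,"z":0,"gripper":1}]' 
python3 s.py LC
```

```text
clock: 2.6
position: [0.6369, 0.0013, 0.0555]
eef_rot: [-2.233, 0.002, 2.21]
contact_force: [-0.4, 0.2, 0.3]
finger_gap: 0.998
t 2.6 p mm [636.9   1.3  55.5] psi -90.06 tilt x [ 1.050e-02 -9.000e-04 -9.999e-01] F [-0.4  0.2  0.3] gap 0.998
fix turn to down (rx,ry): [0.0009 0.0105]
LC d cm [-0.29  0.15] j1/j6 [-0.07  1.5 ]
```

```bash
python3 -m crank '[{"rx":0,"ry":0.01,"rz":0,"x":-0.25,"y":0.1,"z":-0.5,"gripper":1},{"rx":0,"ry":0,"rz":0,"x":0,"y":0,"z":-0.5,"gripper":1},{"rx":0,"ry":0,"rz":0,"x":0,"y":0,"z":0,"gripper":1},{"rx":0,"ry":0,"rz":0,"x":0,"y":0,"z":0,"gripper":1},{"rx":0,"ry":0,"rz":0,"x":0,"y":0,"z":0,"gripper":1}]' 
python3 s.py LC
python3 -c "
from h import *
im=viewer.grab_frame('scene'); cv2.imwrite('pics/s1.png',cv2.resize(im[130:290,200:400,::-1],(800,640//1))[:600])"; python3 s.py LC
```

```text
clock: 3.1
position: [0.6361, 0.0021, 0.0486]
eef_rot: [-2.227, 0.003, 2.216]
contact_force: [-0.0, 0.7, 0.2]
finger_gap: 0.997
t 3.1 p mm [636.1   2.1  48.6] psi -90.08 tilt x [ 0.0048 -0.0012 -1.    ] F [-0.   0.7  0.2] gap 0.997
fix turn to down (rx,ry): [0.0012 0.0048]
LC d cm [-0.21  0.07] j1/j6 [-0.07  1.5 ]
t 3.15 p mm [636.2   2.1  48.6] psi -90.08 tilt x [ 0.005  -0.0012 -1.    ] F [ 0.3 -0.1  0.2] gap 0.999
fix turn to down (rx,ry): [0.0012 0.005 ]
LC d cm [-0.22  0.07] j1/j6 [-0.07  1.5 ]
```

View pics/s1.png

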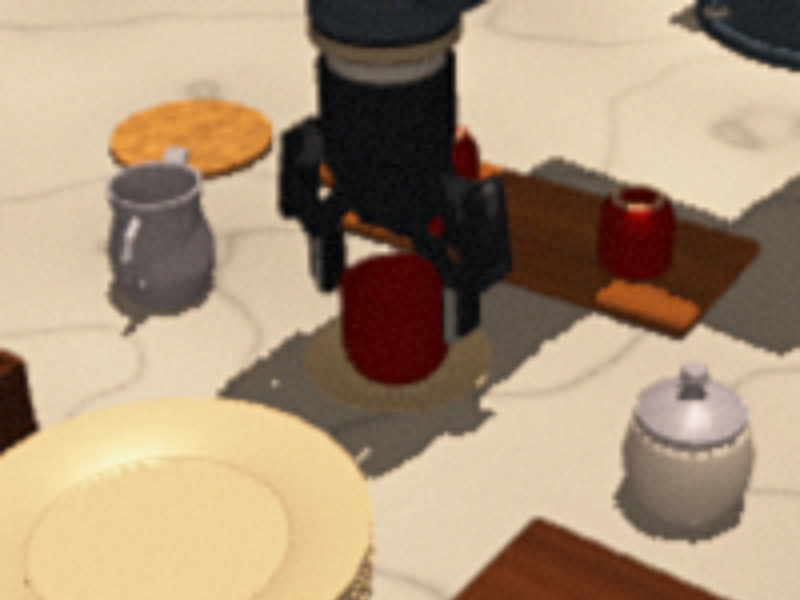

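```bash
python3 -m crank '[{"rx":0,"ry":0.004,"rz":0,"x":-0.2,"y":0.05,"z":-0.3,"gripper":0.6},{"rx":0,"ry":0,"rz":0,"x":0,"y":0,"z":0,"gripper":0.6},{"rx":0,"ry":0,"rz":0,"x":0,"y":0,"z":0,"gripper":0.6},{"rx":0,"ry":0,"rz":0,"x":0,"y":0,"z":0,"gripper":0.6},{"rx":0,"ry":0,"rz":0,"x":0,"y":0,"z":0,"gripper":0.6}]' 40
python3 s.py LC
```

```text
clock: 3.65
position: [0.6342, 0.0027, 0.0459]
eef_rot: [-2.223, 0.003, 2.22]
contact_force: [0.0, -0.3, 0.3]
finger_gap: 0.726
t 3.65 p mm [634.2   2.7  45.9] psi -90.08 tilt x [ 0.0013 -0.0013 -1.    ] F [ 0.  -0.3  0.3] gap 0.726
fix turn to down (rx,ry): [0.0013 0.0013]
LC d cm [-0.02  0.01] j1/j6 [-0.07  1.5 ]
```

```bash
python3 -m crank '[{"rx":0,"ry":0,"rz":0,"x":0,"y":0,"z":0.5,"gripper":0.6},{"rx":0,"ry":0,"rz":0,"x":0,"y":0,"z":1.5,"gripper":0.6},{"rx":0,"ry":0,"rz":0,"x":0,"y":0,"z":3,"gripper":0.6},{"rx":0,"ry":0,"rz":0,"x":0,"y":0,"z":3,"gripper":0.6},{"rx":0,"ry":0,"rz":0,"x":0,"y":0,"z":3,"gripper":0.6}]' 40
python3 s.py TR
```

```text
clock: 4.15
position: [0.6309, 0.0029, 0.1578]
eef_rot: [-2.212, 0.002, 2.23]
contact_force: [0.6, -0.1, -2.5]
finger_gap: 0.73
t 4.15 p mm [630.9   2.9 157.8] psi -90.08 tilt x [-7.8e-03 -7.0e-04 -1.0e+00] F [ 0.6 -0.1 -2.5] gap 0.73
fix turn to down (rx,ry): [ 0.0007 -0.0078]
TR d cm [-14.19 -30.09] j1/j6 [-0.07  1.5 ]
```

```bash
python3 -m crank '[{"rx":0,"ry":0,"rz":0,"x":-0.8,"y":-1.7,"z":0,"gripper":0.6},{"rx":0,"ry":0,"rz":0,"x":-1.7,"y":-3.6,"z":0,"gripper":0.6},{"rx":0,"ry":0,"rz":0,"x":-1.7,"y":-3.6,"z":0,"gripper":0.6},{"rx":0,"ry":0,"rz":0,"x":-1.7,"y":-3.6,"z":0,"gripper":0.6},{"rx":0,"ry":0,"rz":0,"x":-1.7,"y":-3.6,"z":0,"gripper":0.6}]' 40
python3 -m crank '[{"rx":0,"ry":0,"rz":0,"x":-1.7,"y":-3.6,"z":0,"gripper":0.6},{"rx":0,"ry":0,"rz":0,"x":-1.7,"y":-3.6,"z":0,"gripper":0.6},{"rx":0,"ry":0,"rz":0,"x":-1.7,"y":-3.6,"z":0,"gripper":0.6},{"rx":0,"ry":0,"rz":0,"x":-1,"y":-2.2,"z":0,"gripper":0.6},{"rx":0,"ry":0,"rz":0,"x":-0.3,"y":-0.8,"z":0,"gripper":0.6}]' 40
python3 s.py TR
```

```text
clock: 4.65
position: [0.5534, -0.1607, 0.1651]
eef_rot: [2.221, 0.004, -2.216]
contact_force: [1.2, 0.5, -2.0]
finger_gap: 0.731
clock: 5.15
position: [0.4804, -0.308, 0.1653]
eef_rot: [2.22, -0.001, -2.221]
contact_force: [-0.0, -0.0, -1.6]
finger_gap: 0.73
t 5.15 p mm [ 480.4 -308.   165.3] psi -89.97 tilt x [-3.0e-04 -1.1e-03 -1.0e+00] F [-0.  -0.  -1.6] gap 0.73
fix turn to down (rx,ry): [ 0.0011 -0.0003]
TR d cm [0.86 1.  ] j1/j6 [-0.65  0.92]
```

```bash
python3 -m crank '[{"rx":0,"ry":0,"rz":0,"x":0.7,"y":0.8,"z":-2,"gripper":0.6},{"rx":0,"ry":0,"rz":0,"x":0,"y":0,"z":-3,"gripper":0.6},{"rx":0,"ry":0,"rz":0,"x":0,"y":0,"z":-3,"gripper":0.6},{"rx":0,"ry":0,"rz":0,"x":0,"y":0,"z":-1,"gripper":0.6},{"rx":0,"ry":0,"rz":0,"x":0,"y":0,"z":0,"gripper":0.6}]' 40
python3 s.py TR
```

```text
clock: 5.65
position: [0.486, -0.3005, 0.0739]
eef_rot: [-2.222, 0.004, 2.22]
contact_force: [-0.2, 1.1, -1.8]
finger_gap: 0.729
t 5.65 p mm [ 486.  -300.5   73.9] psi -90.12 tilt x [ 8.0e-04 -1.7e-03 -1.0e+00] F [-0.2  1.1 -1.8] gap 0.729
fix turn to down (rx,ry): [0.0017 0.0008]
TR d cm [0.3  0.25] j1/j6 [-0.63  0.94]
```

```bash
python3 -m crank '[{"rx":0,"ry":0,"rz":0,"x":0,"y":0,"z":-0.9,"gripper":0.6},{"rx":0,"ry":0,"rz":0,"x":0,"y":0,"z":-0.7,"gripper":0.6},{"rx":0,"ry":0,"rz":0,"x":0,"y":0,"z":-0.4,"gripper":0.6},{"rx":0,"ry":0,"rz":0,"x":0,"y":0,"z":-0.2,"gripper":0.6},{"rx":0,"ry":0,"rz":0,"x":0,"y":0,"z":0,"gripper":0.6}]' 40
python3 s.py TR
```

```text
clock: 6.15
position: [0.4876, -0.3012, 0.0538]
eef_rot: [2.225, -0.007, -2.215]
contact_force: [-0.2, 0.7, -1.7]
finger_gap: 0.729
t 6.15 p mm [ 487.6 -301.2   53.8] psi -90.09 tilt x [ 0.0046 -0.0045 -1.    ] F [-0.2  0.7 -1.7] gap 0.729
fix turn to down (rx,ry): [0.0045 0.0046]
TR d cm [0.14 0.32] j1/j6 [-0.63  0.94]
```

```bash
python3 -m crank '[{"rx":0.004,"ry":0.004,"rz":0,"x":0,"y":0,"z":-0.3,"gripper":0.6},{"rx":0,"ry":0,"rz":0,"x":0,"y":0,"z":-0.15,"gripper":0.6},{"rx":0,"ry":0,"rz":0,"x":0,"y":0,"z":-0.1,"gripper":0.6},{"rx":0,"ry":0,"rz":0,"x":0,"y":0,"z":-0.05,"gripper":0.6},{"rx":0,"ry":0,"rz":0,"x":0,"y":0,"z":0,"gripper":0.6}]' 40
python3 s.py TR
```

```text
clock: 6.65
position: [0.4882, -0.3015, 0.0491]
eef_rot: [-2.223, 0.003, 2.219]
contact_force: [0.7, 0.6, -1.0]
finger_gap: 0.727
t 6.65 p mm [ 488.2 -301.5   49.1] psi -90.09 tilt x [ 0.0016 -0.0011 -1.    ] F [ 0.7  0.6 -1. ] gap 0.727
fix turn to down (rx,ry): [0.0011 0.0016]
TR d cm [0.08 0.35] j1/j6 [-0.63  0.94]
```

```bash
python3 -m crank '[{"rx":0.001,"ry":0.001,"rz":0,"x":0,"y":0,"z":-0.1,"gripper":0.6},{"rx":0,"ry":0,"rz":0,"x":0,"y":0,"z":0,"gripper":0.6},{"rx":0,"ry":0,"rz":0,"x":0,"y":0,"z":0,"gripper":0.8},{"rx":0,"ry":0,"rz":0,"x":0,"y":0,"z":0,"gripper":1},{"rx":0,"ry":0,"rz":0,"x":0,"y":0,"z":0,"gripper":1}]' 40
python3 s.py TR
```

```text
clock: 7.15
position: [0.4888, -0.302, 0.0492]
eef_rot: [-2.224, 0.003, 2.219]
contact_force: [0.8, -0.9, 0.2]
finger_gap: 0.998
t 7.15 p mm [ 488.8 -302.    49.2] psi -90.09 tilt x [ 0.0021 -0.0011 -1.    ] F [ 0.8 -0.9  0.2] gap 0.998
fix turn to down (rx,ry): [0.0011 0.0021]
TR d cm [0.02 0.4 ] j1/j6 [-0.63  0.94]
```

```bash
python3 -m crank '[{"rx":0,"ry":0,"rz":0,"x":0,"y":0,"z":2,"gripper":1},{"rx":0,"ry":0,"rz":0,"x":0,"y":0,"z":4,"gripper":1},{"rx":0,"ry":0,"rz":0,"x":0,"y":0,"z":4,"gripper":1},{"rx":0,"ry":0,"rz":0.1,"x":0,"y":2,"z":2,"gripper":1},{"rx":0,"ry":0,"rz":0.145,"x":-0.3,"y":4.5,"z":0,"gripper":1}]' 40
python3 -m crank '[{"rx":0,"ry":0,"rz":0.145,"x":-0.3,"y":4.6,"z":0,"gripper":1},{"rx":0,"ry":0,"rz":0.145,"x":-0.3,"y":4.6,"z":0,"gripper":1},{"rx":0,"ry":0,"rz":0.145,"x":-0.3,"y":4.6,"z":0,"gripper":1},{"rx":0,"ry":0,"rz":0.145,"x":-0.3,"y":4.6,"z":0,"gripper":1},{"rx":0,"ry":0,"rz":0.145,"x":-0.3,"y":4.6,"z":0,"gripper":1}]' 40
python3 s.py SC
```

```text
clock: 7.65
position: [0.4853, -0.2386, 0.1725]
eef_rot: [2.092, 0.254, -2.089]
contact_force: [1.6, 1.0, 0.1]
finger_gap: 1.003
clock: 8.15
position: [0.4691, -0.0017, 0.1742]
eef_rot: [1.625, 0.875, -1.613]
contact_force: [0.4, -0.3, -0.3]
finger_gap: 1.001
t 8.15 p mm [469.1  -1.7 174.2] psi -33.04 tilt x [ 7.6e-03 -2.0e-04 -1.0e+00] F [ 0.4 -0.3 -0.3] gap 1.001
fix turn to down (rx,ry): [0.0002 0.0076]
SC d cm [-1.41 30.17] j1/j6 [-0.1   0.47]
```

Run:
```python
from m import *
im=viewer.grab_frame("top"); cv2.imwrite("pics/top2.png",im[...,::-1])
c=near(blobs(redm(im,2.2)),proj("top",[.4885,-.3018,.06])[0],30)
if c is not None: print(rimfit("top",c,.068,.032))
```

```text
(array([ 0.49086499, -0.30082169]), np.float64(0.0005466554123826118), np.int64(48))
```

```bash
python3 -m crank '[{"rx":0,"ry":0,"rz":0.144,"x":-0.3,"y":4.7,"z":0,"gripper":1},{"rx":0,"ry":0,"rz":0.144,"x":-0.3,"y":4.7,"z":0,"gripper":1},{"rx":0,"ry":0,"rz":0.144,"x":-0.3,"y":4.7,"z":0,"gripper":1},{"rx":0,"ry":0,"rz":0.13,"x":-0.3,"y":4.7,"z":0,"gripper":1},{"rx":0,"ry":0,"rz":0,"x":-0.2,"y":4.7,"z":0,"gripper":1}]' 40
python3 -m crank '[{"rx":0,"ry":0,"rz":0,"x":0,"y":3.2,"z":-1,"gripper":1},{"rx":0,"ry":0,"rz":0,"x":0,"y":1.5,"z":-2,"gripper":1},{"rx":0,"ry":0,"rz":0,"x":0,"y":0.4,"z":-2,"gripper":1},{"rx":0,"ry":0,"rz":0,"x":0,"y":0,"z":-0.5,"gripper":1},{"rx":0,"ry":0,"rz":0,"x":0,"y":0,"z":0,"gripper":1}]' 40
python3 s.py SC
```

```text
clock: 8.7
position: [0.4535, 0.241, 0.1749]
eef_rot: [1.212, 1.21, -1.196]
contact_force: [0.8, -0.3, 0.0]
finger_gap: 1.003
clock: 9.2
position: [0.4526, 0.3001, 0.1189]
eef_rot: [1.21, 1.213, -1.188]
contact_force: [-1.0, -0.1, 0.8]
finger_gap: 1.0
t 9.2 p mm [452.6 300.1 118.9] psi 0.78 tilt x [ 0.0109  0.0075 -0.9999] F [-1.  -0.1  0.8] gap 1.0
fix turn to down (rx,ry): [-0.0075  0.0109]
SC d cm [ 0.24 -0.01] j1/j6 [0.5  0.48]
```

```bash
python3 -m crank '[{"rx":-0.007,"ry":0.011,"rz":-0.013,"x":0.24,"y":0,"z":-2,"gripper":1},{"rx":0,"ry":0,"rz":0,"x":0,"y":0,"z":-2.5,"gripper":1},{"rx":0,"ry":0,"rz":0,"x":0,"y":0,"z":-2,"gripper":1},{"rx":0,"ry":0,"rz":0,"x":0,"y":0,"z":-0.8,"gripper":1},{"rx":0,"ry":0,"rz":0,"x":0,"y":0,"z":0,"gripper":1}]' 40
python3 s.py SC
```

```text
clock: 9.7
position: [0.4582, 0.2986, 0.0488]
eef_rot: [1.217, 1.206, -1.206]
contact_force: [0.9, 0.2, 1.1]
finger_gap: 1.0
t 9.7 p mm [458.2 298.6  48.8] psi -0.21 tilt x [ 0.0055  0.0031 -1.    ] F [0.9 0.2 1.1] gap 1.0
fix turn to down (rx,ry): [-0.0031  0.0055]
SC d cm [-0.32  0.14] j1/j6 [0.49 0.5 ]
```

```bash
python3 -m crank '[{"rx":-0.003,"ry":0.005,"rz":0.004,"x":-0.3,"y":0.14,"z":-0.5,"gripper":1},{"rx":0,"ry":0,"rz":0,"x":0,"y":0,"z":-0.2,"gripper":1},{"rx":0,"ry":0,"rz":0,"x":0,"y":0,"z":0,"gripper":1},{"rx":0,"ry":0,"rz":0,"x":0,"y":0,"z":0,"gripper":1},{"rx":0,"ry":0,"rz":0,"x":0,"y":0,"z":0,"gripper":1}]' 20
python3 s.py SC
```

```text
clock: 10.2
position: [0.4567, 0.3006, 0.0449]
eef_rot: [1.213, 1.208, -1.205]
contact_force: [-0.3, -1.2, 1.0]
finger_gap: 1.001
t 10.2 p mm [456.7 300.6  44.9] psi 0.01 tilt x [ 0.0044  0.0022 -1.    ] F [-0.3 -1.2  1. ] gap 1.001
fix turn to down (rx,ry): [-0.0022  0.0044]
SC d cm [-0.17 -0.06] j1/j6 [0.5 0.5]
```

```bash
python3 -m crank '[{"rx":-0.003,"ry":0.005,"rz":0,"x":-0.25,"y":-0.04,"z":-0.5,"gripper":1},{"rx":0,"ry":0,"rz":0,"x":0,"y":0,"z":0,"gripper":0.4},{"rx":0,"ry":0,"rz":0,"x":0,"y":0,"z":0,"gripper":0.4},{"rx":0,"ry":0,"rz":0,"x":0,"y":0,"z":0,"gripper":0.4},{"rx":0,"ry":0,"rz":0,"x":0,"y":0,"z":0,"gripper":0.4}]' 20
python3 s.py SC
```

```text
clock: 10.7
position: [0.4541, 0.3002, 0.0399]
eef_rot: [1.208, 1.209, -1.21]
contact_force: [-0.2, 0.1, 0.5]
finger_gap: 0.56
t 10.7 p mm [454.1 300.2  39.9] psi 0.01 tilt x [-8.e-04 -9.e-04 -1.e+00] F [-0.2  0.1  0.5] gap 0.56
fix turn to down (rx,ry): [ 0.0009 -0.0008]
SC d cm [ 0.09 -0.02] j1/j6 [0.5 0.5]
```

```bash
python3 -m crank '[{"rx":0,"ry":0,"rz":0,"x":0,"y":0,"z":0,"gripper":0.4},{"rx":0,"ry":0,"rz":0,"x":0,"y":0,"z":0,"gripper":0.4},{"rx":0,"ry":0,"rz":0,"x":0,"y":0,"z":0,"gripper":0.4},{"rx":0,"ry":0,"rz":0,"x":0,"y":0,"z":0,"gripper":1},{"rx":0,"ry":0,"rz":0,"x":0,"y":0,"z":0,"gripper":1}]' 20 |tail -1
python3 s.py SC
python3 -m crank '[{"rx":0,"ry":0,"rz":0,"x":0,"y":0,"z":0,"gripper":1},{"rx":0,"ry":0,"rz":-0.146,"x":0,"y":0,"z":0,"gripper":1},{"rx":0,"ry":0,"rz":-0.146,"x":0,"y":0,"z":0,"gripper":1},{"rx":0,"ry":0,"rz":-0.146,"x":0,"y":0,"z":0,"gripper":1},{"rx":0,"ry":0,"rz":-0.146,"x":0,"y":0,"z":0,"gripper":1}]' 20
python3 s.py SC
```

```text
finger_gap: 0.879
t 11.2 p mm [454.1 300.2  39.8] psi 0.01 tilt x [-7.e-04 -8.e-04 -1.e+00] F [ 0.1 -0.2  0.2] gap 0.879
fix turn to down (rx,ry): [ 0.0008 -0.0007]
SC d cm [ 0.09 -0.02] j1/j6 [0.5 0.5]
clock: 11.7
position: [0.4542, 0.3003, 0.0398]
eef_rot: [1.634, 0.864, -1.636]
contact_force: [0.2, 0.5, -0.2]
finger_gap: 1.003
t 11.7 p mm [454.2 300.3  39.8] psi -34.3 tilt x [-9.e-04 -3.e-04 -1.e+00] F [ 0.2  0.5 -0.2] gap 1.003
fix turn to down (rx,ry): [ 0.0003 -0.0009]
SC d cm [ 0.08 -0.03] j1/j6 [0.5 1.1]
```

```bash
python3 -m crank '[{"rx":0,"ry":0,"rz":-0.142,"x":0,"y":0,"z":0,"gripper":1},{"rx":0,"ry":0,"rz":-0.142,"x":0,"y":0,"z":0,"gripper":1},{"rx":0,"ry":0,"rz":-0.142,"x":0,"y":0,"z":0,"gripper":1},{"rx":0,"ry":0,"rz":-0.142,"x":0,"y":0,"z":0,"gripper":1},{"rx":0,"ry":0,"rz":-0.142,"x":0,"y":0,"z":0,"gripper":1}]' 20 |tail -1
python3 -m crank '[{"rx":0,"ry":0,"rz":-0.142,"x":0,"y":0,"z":0,"gripper":1},{"rx":0,"ry":0,"rz":-0.1,"x":0,"y":0,"z":0,"gripper":1},{"rx":0,"ry":0,"rz":0,"x":0,"y":0,"z":0,"gripper":1},{"rx":0,"ry":0,"rz":0,"x":0,"y":0,"z":0,"gripper":1},{"rx":0,"ry":0,"rz":0,"x":0,"y":0,"z":0,"gripper":1}]' 20
python3 s.py SC
```

```text
finger_gap: 1.0
clock: 12.7
position: [0.4543, 0.3003, 0.0398]
eef_rot: [-2.211, 0.02, 2.212]
contact_force: [-0.5, -0.3, -0.2]
finger_gap: 1.003
t 12.7 p mm [454.3 300.3  39.8] psi -91.08 tilt x [-4.e-04  6.e-04 -1.e+00] F [-0.5 -0.3 -0.2] gap 1.003
fix turn to down (rx,ry): [-0.0006 -0.0004]
SC d cm [ 0.07 -0.03] j1/j6 [0.5  2.09]
```

```bash
python3 -m crank '[{"rx":0,"ry":0,"rz":0.018,"x":0,"y":0,"z":0,"gripper":0.4},{"rx":0,"ry":0,"rz":0,"x":0,"y":0,"z":0,"gripper":0.4},{"rx":0,"ry":0,"rz":0,"x":0,"y":0,"z":0,"gripper":0.4},{"rx":0,"ry":0,"rz":0,"x":0,"y":0,"z":0,"gripper":0.4},{"rx":0,"ry":0,"rz":0,"x":0,"y":0,"z":0,"gripper":0.4}]' 40 |tail -1
python3 -m crank '[{"rx":0,"ry":0,"rz":0,"x":0,"y":0,"z":0,"gripper":0.4},{"rx":0,"ry":0,"rz":0,"x":0,"y":0,"z":0,"gripper":0.4},{"rx":0,"ry":0,"rz":0,"x":0,"y":0,"z":1.5,"gripper":0.4},{"rx":0,"ry":0,"rz":0,"x":0,"y":0,"z":3,"gripper":0.4},{"rx":0,"ry":0,"rz":0,"x":0,"y":0,"z":3,"gripper":0.4}]' 40 
python3 s.py SS
```

```text
finger_gap: 0.552
clock: 13.7
position: [0.4523, 0.2992, 0.1153]
eef_rot: [2.21, 0.003, -2.225]
contact_force: [0.4, 0.4, -0.4]
finger_gap: 0.548
t 13.7 p mm [452.3 299.2 115.3] psi -89.69 tilt x [-0.0068 -0.0029 -1.    ] F [ 0.4  0.4 -0.4] gap 0.548
fix turn to down (rx,ry): [ 0.0029 -0.0068]
SS d cm [ 18.51 -29.45] j1/j6 [0.5  2.06]
```

```bash
python3 -m crank '[{"rx":0,"ry":0,"rz":0,"x":0,"y":0,"z":3.5,"gripper":0.4},{"rx":0,"ry":0,"rz":0,"x":0.8,"y":-1.5,"z":2.5,"gripper":0.4},{"rx":0,"ry":0,"rz":0,"x":2,"y":-3.2,"z":0,"gripper":0.4},{"rx":0,"ry":0,"rz":0,"x":2.2,"y":-3.6,"z":0,"gripper":0.4},{"rx":0,"ry":0,"rz":0,"x":2.2,"y":-3.6,"z":0,"gripper":0.4}]' 40 
python3 -m crank '[{"rx":0,"ry":0,"rz":0,"x":2.2,"y":-3.6,"z":0,"gripper":0.4},{"rx":0,"ry":0,"rz":0,"x":2.2,"y":-3.6,"z":0,"gripper":0.4},{"rx":0,"ry":0,"rz":0,"x":2.2,"y":-3.6,"z":0,"gripper":0.4},{"rx":0,"ry":0,"rz":0,"x":2.2,"y":-3.5,"z":0,"gripper":0.4},{"rx":0,"ry":0,"rz":0,"x":1,"y":-1.6,"z":0,"gripper":0.4}]' 40 
python3 s.py SS
```

```text
clock: 14.2
position: [0.5253, 0.1807, 0.1883]
eef_rot: [2.22, 0.016, -2.212]
contact_force: [0.3, 0.9, -0.6]
finger_gap: 0.547
clock: 14.7
position: [0.6269, 0.0124, 0.1946]
eef_rot: [2.226, 0.014, -2.208]
contact_force: [-1.3, 0.1, -0.6]
finger_gap: 0.544
t 14.7 p mm [626.9  12.4 194.6] psi -89.36 tilt x [ 0.0083  0.0019 -1.    ] F [-1.3  0.1 -0.6] gap 0.544
fix turn to down (rx,ry): [-0.0019  0.0083]
SS d cm [ 1.05 -0.77] j1/j6 [-0.06  1.5 ]
```

```bash
python3 -m crank '[{"rx":0,"ry":0.008,"rz":-0.011,"x":0.9,"y":-0.5,"z":-2,"gripper":0.4},{"rx":0,"ry":0,"rz":0,"x":0,"y":0,"z":-3.5,"gripper":0.4},{"rx":0,"ry":0,"rz":0,"x":0,"y":0,"z":-3.5,"gripper":0.4},{"rx":0,"ry":0,"rz":0,"x":0,"y":0,"z":-1.5,"gripper":0.4},{"rx":0,"ry":0,"rz":0,"x":0,"y":0,"z":0,"gripper":0.4}]' 40 
python3 s.py SS
```

```text
clock: 15.2
position: [0.6375, 0.0053, 0.0915]
eef_rot: [-2.224, 0.002, 2.213]
contact_force: [-0.3, 0.2, -1.1]
finger_gap: 0.548
t 15.2 p mm [637.5   5.3  91.5] psi -90.2 tilt x [ 0.005   0.0018 -1.    ] F [-0.3  0.2 -1.1] gap 0.548
fix turn to down (rx,ry): [-0.0018  0.005 ]
SS d cm [-0.01 -0.06] j1/j6 [-0.07  1.51]
```

```bash
python3 -m crank '[{"rx":-0.002,"ry":0.005,"rz":0.003,"x":0,"y":0,"z":-1.5,"gripper":0.4},{"rx":0,"ry":0,"rz":0,"x":0,"y":0,"z":-1.5,"gripper":0.4},{"rx":0,"ry":0,"rz":0,"x":0,"y":0,"z":-0.8,"gripper":0.4},{"rx":0,"ry":0,"rz":0,"x":0,"y":0,"z":-0.4,"gripper":0.4},{"rx":0,"ry":0,"rz":0,"x":0,"y":0,"z":0,"gripper":0.4}]' 40 
python3 s.py SS
```

```text
clock: 15.7
position: [0.6393, 0.0061, 0.0505]
eef_rot: [2.226, 0.0, -2.216]
contact_force: [-0.4, 0.2, -1.1]
finger_gap: 0.548
t 15.7 p mm [639.3   6.1  50.5] psi -89.94 tilt x [ 4.6e-03 -6.0e-04 -1.0e+00] F [-0.4  0.2 -1.1] gap 0.548
fix turn to down (rx,ry): [0.0006 0.0046]
SS d cm [-0.19 -0.14] j1/j6 [-0.06  1.51]
```

```bash
python3 -m crank '[{"rx":0,"ry":0.004,"rz":0,"x":-0.22,"y":-0.16,"z":-0.4,"gripper":0.4},{"rx":0,"ry":0,"rz":0,"x":0,"y":0,"z":-0.3,"gripper":0.4},{"rx":0,"ry":0,"rz":0,"x":0,"y":0,"z":-0.1,"gripper":0.4},{"rx":0,"ry":0,"rz":0,"x":0,"y":0,"z":0,"gripper":0.4},{"rx":0,"ry":0,"rz":0,"x":0,"y":0,"z":0,"gripper":0.4}]' 40 
python3 s.py SS
```

```text
clock: 16.2
position: [0.6376, 0.0042, 0.0431]
eef_rot: [2.223, 0.0, -2.218]
contact_force: [0.6, 0.3, -1.1]
finger_gap: 0.547
t 16.2 p mm [637.6   4.2  43.1] psi -89.96 tilt x [ 2.2e-03 -7.0e-04 -1.0e+00] F [ 0.6  0.3 -1.1] gap 0.547
fix turn to down (rx,ry): [0.0007 0.0022]
SS d cm [-0.02  0.05] j1/j6 [-0.07  1.5 ]
```

```bash
python3 -m crank '[{"rx":0,"ry":0.002,"rz":0,"x":-0.04,"y":0.04,"z":-0.2,"gripper":0.4},{"rx":0,"ry":0,"rz":0,"x":0,"y":0,"z":-0.1,"gripper":0.4},{"rx":0,"ry":0,"rz":0,"x":0,"y":0,"z":-0.05,"gripper":0.4},{"rx":0,"ry":0,"rz":0,"x":0,"y":0,"z":0,"gripper":0.4},{"rx":0,"ry":0,"rz":0,"x":0,"y":0,"z":0,"gripper":0.4}]' 40 
python3 s.py SS
```

```text
clock: 16.7
position: [0.6376, 0.0047, 0.0401]
eef_rot: [2.222, 0.0, -2.219]
contact_force: [-0.4, 0.4, 0.4]
finger_gap: 0.547
t 16.7 p mm [637.6   4.7  40.1] psi -89.95 tilt x [ 1.1e-03 -8.0e-04 -1.0e+00] F [-0.4  0.4  0.4] gap 0.547
fix turn to down (rx,ry): [0.0008 0.0011]
SS d cm [-0.02  0.  ] j1/j6 [-0.07  1.51]
```

```bash
python3 -m crank '[{"rx":0,"ry":0,"rz":0,"x":0,"y":0,"z":0,"gripper":0.7},{"rx":0,"ry":0,"rz":0,"x":0,"y":0,"z":0,"gripper":1},{"rx":0,"ry":0,"rz":0,"x":0,"y":0,"z":0,"gripper":1},{"rx":0,"ry":0,"rz":0,"x":0,"y":0,"z":0,"gripper":1},{"rx":0,"ry":0,"rz":0,"x":0,"y":0,"z":0,"gripper":1}]' 40 
python3 s.py SS
python3 -m crank '[{"rx":0,"ry":0,"rz":0,"x":0,"y":0,"z":1,"gripper":1},{"rx":0,"ry":0,"rz":0,"x":0,"y":0,"z":3,"gripper":1},{"rx":0,"ry":0,"rz":0,"x":0,"y":0,"z":4,"gripper":1},{"rx":0,"ry":0,"rz":0,"x":0,"y":0,"z":4,"gripper":1},{"rx":0,"ry":0,"rz":0,"x":-1,"y":-1.6,"z":1,"gripper":1}]' 40 |grep pos
python3 -m crank '[{"rx":0,"ry":0,"rz":0.12,"x":-1.7,"y":-3.4,"z":0,"gripper":1},{"rx":0,"ry":0,"rz":0.12,"x":-1.7,"y":-3.4,"z":0,"gripper":1},{"rx":0,"ry":0,"rz":0.12,"x":-1.7,"y":-3.4,"z":0,"gripper":1},{"rx":0,"ry":0,"rz":0.12,"x":-1.7,"y":-3.4,"z":0,"gripper":1},{"rx":0,"ry":0,"rz":0.12,"x":-1.7,"y":-3.4,"z":0,"gripper":1}]' 40 |grep pos
python3 -m crank '[{"rx":0,"ry":0,"rz":0.14,"x":-1.7,"y":-3.4,"z":0,"gripper":1},{"rx":0,"ry":0,"rz":0.14,"x":-1.7,"y":-3.4,"z":0,"gripper":1},{"rx":0,"ry":0,"rz":0.14,"x":-1,"y":-2.2,"z":0,"gripper":1},{"rx":0,"ry":0,"rz":0.14,"x":-0.6,"y":-1.2,"z":0,"gripper":1},{"rx":0,"ry":0,"rz":0.14,"x":0,"y":0,"z":0,"gripper":1}]' 40 |grep pos
python3 s.py TR
python3 - <<'E'
from m import *
im=viewer.grab_frame("top"); cv2.imwrite("pics/top3.png",im[...,::-1])
c=near(blobs(redm(im,2.2)),proj("top",[.637,.005,.05])[0],30)
if c is not None: print(rimfit("top",c,.053,.024))
im=viewer.grab_frame("scene"); cv2.imwrite("pics/scene3.png",im[...,::-1])
E
```

```text
clock: 17.2
position: [0.6377, 0.0047, 0.0401]
eef_rot: [2.222, -0.0, -2.219]
contact_force: [0.4, -0.4, -0.1]
finger_gap: 1.0
t 17.2 p mm [637.7   4.7  40.1] psi -89.95 tilt x [ 1.5e-03 -8.0e-04 -1.0e+00] F [ 0.4 -0.4 -0.1] gap 1.0
fix turn to down (rx,ry): [0.0008 0.0015]
SS d cm [-0.03  0.  ] j1/j6 [-0.07  1.51]
position: [0.6264, -0.0102, 0.1753]
position: [0.5402, -0.1833, 0.1833]
position: [0.4856, -0.2936, 0.1879]
t 18.7 p mm [ 485.6 -293.6  187.9] psi -12.5 tilt x [ 0.0114  0.0045 -0.9999] F [ 0.  -1.  -0.2] gap 0.999
fix turn to down (rx,ry): [-0.0045  0.0114]
TR d cm [ 0.34 -0.44] j1/j6 [-0.63 -0.42]
(array([0.63627299, 0.00395283]), np.float64(0.0005977382849606461), np.int64(32))
```

View pics/top3.png

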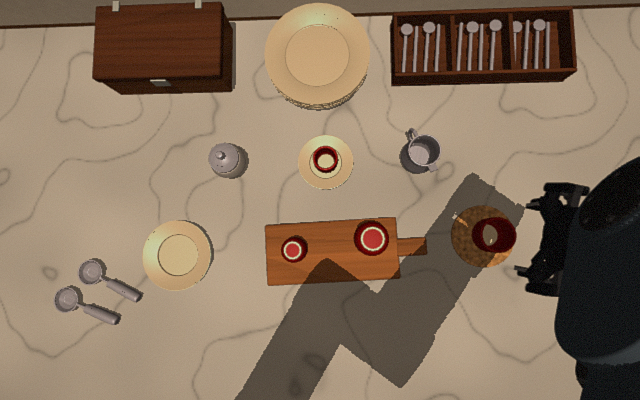

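The picture shows the small cup standing on the small saucer at (325,159), the large saucer empty at (177,255), and the large cup on the trivet at (493,236).

Run:
```python
from m import *
n="top"; im=cv2.imread("pics/top3.png"); hsv=cv2.cvtColor(im,cv2.COLOR_BGR2HSV)
sm=(hsv[...,1]>84)|((hsv[...,0]>20)&(hsv[...,2]>175))|(hsv[...,2]>182)
for nm,uv,z,w,r in(("SS",(326,161),.014,31,.056),("LS",(177,255),.016,39,.070)):
    print(nm,circmask(n,im,uv,w,sm,z,None,5),circmask(n,im,uv,w,sm,z,r,5))
# floor ring: dark thin ring by local contrast
g=cv2.cvtColor(im,cv2.COLOR_BGR2GRAY); bh=cv2.morphologyEx(g,cv2.MORPH_BLACKHAT,np.ones((5,5)))
for nm,x,r0 in(("SS",(.6374,.0047),.032),("LS",(.454,.302),.040)):
    ys,xs=np.nonzero(bh>12); P=ray(n,np.c_[xs,ys],.005); d=np.hypot(*(P-x).T); s=abs(d-r0)<.004
    print(nm,"floor",s.sum(),circ(P[s]),circ(P[s],r0))
def cr(i,u,v,w=40): return cv2.resize(i[v-w:v+w,u-w:u+w],(390,390),interpolation=cv2.INTER_NEAREST)
s=cv2.imread("pics/scene3.png")
cv2.imwrite("pics/crop3.png",np.hstack([cr(im,326,160),cr(s,300,215)]))
```

```text
SS (array([0.63812424, 0.00523089, 0.05530135]), np.float64(0.000665376631926341)) (array([0.63817238, 0.00523184]), np.float64(0.0009514645139885984))
LS (array([0.45375343, 0.30062111, 0.07008203]), np.float64(0.009217696418078673)) (array([0.45377275, 0.30067789]), np.float64(0.00926892125279203))
SS floor 105 (array([0.63705754, 0.00482053, 0.03178915]), np.float64(0.001363148267465439)) (array([0.63719829, 0.00483614]), np.float64(0.0014140167740290433))
LS floor 165 (array([0.45429102, 0.30242002, 0.04100317]), np.float64(0.0009763913045367638)) (array([0.4541511 , 0.30300206]), np.float64(0.0013206689470696513))
```

View pics/crop3.png

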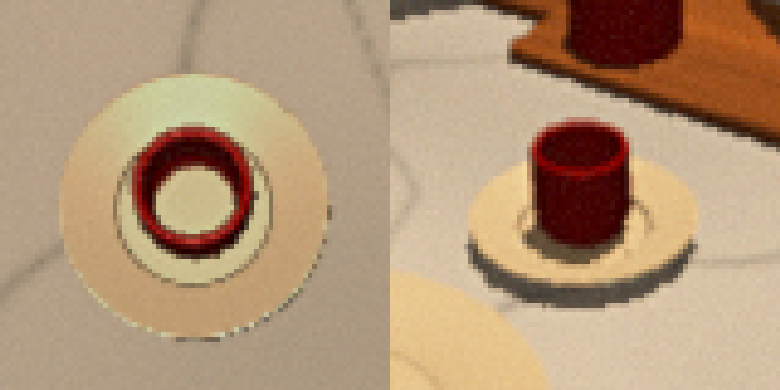

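```bash
python3 -m crank '[{"rx":-0.004,"ry":0.011,"rz":0.109,"x":0.35,"y":-0.8,"z":-2,"gripper":1},{"rx":0,"ry":0,"rz":0.109,"x":0,"y":0,"z":-3,"gripper":1},{"rx":0,"ry":0,"rz":0,"x":0,"y":0,"z":-3,"gripper":1},{"rx":0,"ry":0,"rz":0,"x":0,"y":0,"z":0,"gripper":1},{"rx":0,"ry":0,"rz":0,"x":0,"y":0,"z":0,"gripper":1}]' 40 |grep pos
sed -i 's/TR=(.489,-.298)/TR=(.4895,-.3018)/' s.py; python3 s.py TR
```

```text
position: [0.4918, -0.2998, 0.1097]
t 19.3 p mm [ 491.8 -299.8  109.7] psi -0.8 tilt x [ 0.0044 -0.0016 -1.    ] F [0.6 0.3 0.5] gap 0.999
fix turn to down (rx,ry): [0.0016 0.0044]
TR d cm [-0.23 -0.2 ] j1/j6 [-0.63 -0.62]
```

```bash
python3 -m crank '[{"rx":0.002,"ry":0.004,"rz":0.014,"x":-0.23,"y":-0.2,"z":-1.5,"gripper":1},{"rx":0,"ry":0,"rz":0,"x":0,"y":0,"z":-2,"gripper":1},{"rx":0,"ry":0,"rz":0,"x":0,"y":0,"z":-1.5,"gripper":1},{"rx":0,"ry":0,"rz":0,"x":0,"y":0,"z":-0.4,"gripper":1},{"rx":0,"ry":0,"rz":0,"x":0,"y":0,"z":0,"gripper":1}]' 40 |grep pos
python3 s.py TR
```

```text
position: [0.4912, -0.3029, 0.0571]
t 19.8 p mm [ 491.2 -302.9   57.1] psi -0.14 tilt x [ 0.0052 -0.0033 -1.    ] F [-0.4  0.6 -0.3] gap 0.998
fix turn to down (rx,ry): [0.0033 0.0052]
TR d cm [-0.17  0.11] j1/j6 [-0.63 -0.63]
```

```bash
python3 -m crank '[{"rx":0.003,"ry":0.005,"rz":0.002,"x":-0.2,"y":0.14,"z":-0.5,"gripper":1},{"rx":0,"ry":0,"rz":0,"x":0,"y":0,"z":-0.3,"gripper":1},{"rx":0,"ry":0,"rz":0,"x":0,"y":0,"z":0,"gripper":1},{"rx":0,"ry":0,"rz":0,"x":0,"y":0,"z":0,"gripper":1},{"rx":0,"ry":0,"rz":0,"x":0,"y":0,"z":0,"gripper":1}]' 40 |grep pos
python3 s.py TR
```

```text
position: [0.4899, -0.302, 0.0503]
t 20.3 p mm [ 489.9 -302.    50.3] psi -0.03 tilt x [ 0.002  -0.0017 -1.    ] F [-0.4  0.1 -0.3] gap 1.002
fix turn to down (rx,ry): [0.0017 0.002 ]
TR d cm [-0.04  0.02] j1/j6 [-0.63 -0.63]
```

Aligned; I'll grip and lift.

```bash
python3 -m crank '[{"rx":0.002,"ry":0.002,"rz":0,"x":0,"y":0.02,"z":-0.1,"gripper":0.6},{"rx":0,"ry":0,"rz":0,"x":0,"y":0,"z":0,"gripper":0.6},{"rx":0,"ry":0,"rz":0,"x":0,"y":0,"z":0,"gripper":0.6},{"rx":0,"ry":0,"rz":0,"x":0,"y":0,"z":0,"gripper":0.6},{"rx":0,"ry":0,"rz":0,"x":0,"y":0,"z":0,"gripper":0.6}]' 40 |tail -1
python3 s.py TR
python3 -m crank '[{"rx":0,"ry":0,"rz":0,"x":0,"y":0,"z":0,"gripper":0.6},{"rx":0,"ry":0,"rz":0,"x":0,"y":0,"z":1,"gripper":0.6},{"rx":0,"ry":0,"rz":0,"x":0,"y":0,"z":3,"gripper":0.6},{"rx":0,"ry":0,"rz":0,"x":0,"y":0,"z":4,"gripper":0.6},{"rx":0,"ry":0,"rz":0,"x":0,"y":0,"z":3.5,"gripper":0.6}]' 40 |tail -1
python3 s.py LS
```

```text
finger_gap: 0.744
t 20.8 p mm [ 490.1 -301.9   50. ] psi -0.03 tilt x [ 3.e-04  2.e-04 -1.e+00] F [-0.1  0.3 -0.1] gap 0.744
fix turn to down (rx,ry): [-0.0002  0.0003]
TR d cm [-0.06  0.01] j1/j6 [-0.63 -0.63]
finger_gap: 0.752
t 21.3 p mm [ 487.1 -299.8  164.9] psi -0.03 tilt x [-0.0083  0.0065 -0.9999] F [ 0.3 -0.8 -0.6] gap 0.752
fix turn to down (rx,ry): [-0.0065 -0.0083]
LS d cm [-3.33 60.16] j1/j6 [-0.63 -0.63]
```

```bash
python3 - <<'E'
from m import *
a=viewer.grab_frame("scene")[80:240,180:360,::-1]; b=viewer.grab_frame("top")[170:330,440:620,::-1]
cv2.imwrite("pics/s4.png",cv2.resize(np.hstack([a,b]),None,fx=2.2,fy=2.2))
E
python3 s.py LS
```

```text
t 21.4 p mm [ 489.  -301.2  168.1] psi -0.03 tilt x [-0.0019  0.0018 -1.    ] F [ 0.4 -0.  -1.7] gap 0.75
fix turn to down (rx,ry): [-0.0018 -0.0019]
LS d cm [-3.52 60.3 ] j1/j6 [-0.63 -0.63]
```

View pics/s4.png

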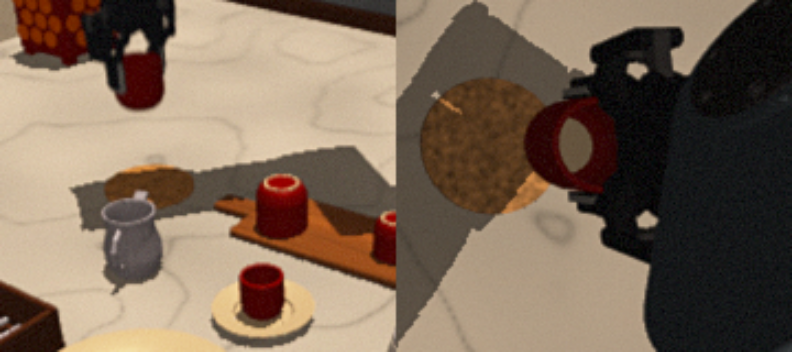

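```bash
python3 -m crank '[{"rx":0,"ry":0,"rz":0,"x":0,"y":2,"z":0,"gripper":0.6},{"rx":0,"ry":0,"rz":0,"x":-0.3,"y":4,"z":0,"gripper":0.6},{"rx":0,"ry":0,"rz":0,"x":-0.3,"y":4.5,"z":0,"gripper":0.6},{"rx":0,"ry":0,"rz":0,"x":-0.3,"y":4.5,"z":0,"gripper":0.6},{"rx":0,"ry":0,"rz":0,"x":-0.3,"y":4.5,"z":0,"gripper":0.6}]' 40 |grep pos
python3 -m crank '[{"rx":0,"ry":0,"rz":0,"x":-0.3,"y":4.5,"z":0,"gripper":0.6},{"rx":0,"ry":0,"rz":0,"x":-0.3,"y":4.5,"z":0,"gripper":0.6},{"rx":0,"ry":0,"rz":0,"x":-0.3,"y":4.5,"z":0,"gripper":0.6},{"rx":0,"ry":0,"rz":0,"x":-0.3,"y":4.5,"z":0,"gripper":0.6},{"rx":0,"ry":0,"rz":0,"x":-0.3,"y":4.5,"z":0,"gripper":0.6}]' 40 |grep pos
python3 -m crank '[{"rx":0,"ry":0,"rz":0,"x":-0.3,"y":4.5,"z":0,"gripper":0.6},{"rx":0,"ry":0,"rz":0,"x":-0.3,"y":4.5,"z":0,"gripper":0.6},{"rx":0,"ry":0,"rz":0,"x":0,"y":4.2,"z":0,"gripper":0.6},{"rx":0,"ry":0,"rz":0,"x":0,"y":2.5,"z":0,"gripper":0.6},{"rx":0,"ry":0,"rz":0,"x":0,"y":1,"z":0,"gripper":0.6}]' 40 |grep pos
sed -i 's/LS=(.4538,.3018)/LS=(.4540,.3020)/' s.py
python3 s.py LS
```

```text
position: [0.4737, -0.1011, 0.1662]
position: [0.4513, 0.1357, 0.163]
position: [0.4367, 0.3144, 0.1593]
t 22.9 p mm [436.7 314.4 159.3] psi -0.08 tilt x [-1.720e-02  4.000e-04 -9.999e-01] F [ 0.5 -0.7 -1.5] gap 0.75
fix turn to down (rx,ry): [-0.0004 -0.0172]
LS d cm [ 1.73 -1.24] j1/j6 [0.53 0.53]
```

```bash
python3 -m crank '[{"rx":0,"ry":-0.012,"rz":0,"x":1.3,"y":-1.2,"z":-1,"gripper":0.6},{"rx":0,"ry":0,"rz":0,"x":0,"y":0,"z":-2.5,"gripper":0.6},{"rx":0,"ry":0,"rz":0,"x":0,"y":0,"z":-2.5,"gripper":0.6},{"rx":0,"ry":0,"rz":0,"x":0,"y":0,"z":0,"gripper":0.6},{"rx":0,"ry":0,"rz":0,"x":0,"y":0,"z":0,"gripper":0.6}]' 40 |grep pos
python3 s.py LS
```

```text
position: [0.4464, 0.3021, 0.096]
t 23.4 p mm [446.4 302.1  96. ] psi 0.07 tilt x [-0.0088 -0.0019 -1.    ] F [-0.5  0.  -1.5] gap 0.75
fix turn to down (rx,ry): [ 0.0019 -0.0088]
LS d cm [ 0.76 -0.01] j1/j6 [0.51 0.5 ]
```

```bash
python3 -m crank '[{"rx":0.002,"ry":-0.009,"rz":0,"x":0.7,"y":0,"z":-0.5,"gripper":0.6},{"rx":0,"ry":0,"rz":0,"x":0,"y":0,"z":-1.5,"gripper":0.6},{"rx":0,"ry":0,"rz":0,"x":0,"y":0,"z":-1.2,"gripper":0.6},{"rx":0,"ry":0,"rz":0,"x":0,"y":0,"z":-0.4,"gripper":0.6},{"rx":0,"ry":0,"rz":0,"x":0,"y":0,"z":0,"gripper":0.6}]' 40 |grep pos
python3 s.py LS
```

```text
position: [0.4547, 0.3021, 0.0592]
t 23.9 p mm [454.7 302.1  59.2] psi 0.05 tilt x [ 0.0035  0.0016 -1.    ] F [-0.1  0.2 -2.4] gap 0.748
fix turn to down (rx,ry): [-0.0016  0.0035]
LS d cm [-0.07 -0.01] j1/j6 [0.5 0.5]
```

```bash
python3 -m crank '[{"rx":-0.002,"ry":0.004,"rz":0,"x":-0.1,"y":0,"z":-0.5,"gripper":0.6},{"rx":0,"ry":0,"rz":0,"x":0,"y":0,"z":-0.3,"gripper":0.6},{"rx":0,"ry":0,"rz":0,"x":0,"y":0,"z":-0.1,"gripper":0.6},{"rx":0,"ry":0,"rz":0,"x":0,"y":0,"z":0,"gripper":0.6},{"rx":0,"ry":0,"rz":0,"x":0,"y":0,"z":0,"gripper":0.6}]' 40 |grep pos
python3 s.py LS
```

```text
position: [0.4538, 0.3024, 0.05]
t 24.4 p mm [453.8 302.4  50. ] psi 0.06 tilt x [-3.e-04 -2.e-04 -1.e+00] F [ 1.   0.5 -1.6] gap 0.75
fix turn to down (rx,ry): [ 0.0002 -0.0003]
LS d cm [ 0.02 -0.04] j1/j6 [0.5 0.5]
```

```bash
python3 -m crank '[{"rx":0,"ry":0,"rz":0,"x":0.02,"y":-0.04,"z":-0.15,"gripper":0.6},{"rx":0,"ry":0,"rz":0,"x":0,"y":0,"z":-0.1,"gripper":0.6},{"rx":0,"ry":0,"rz":0,"x":0,"y":0,"z":-0.05,"gripper":0.6},{"rx":0,"ry":0,"rz":0,"x":0,"y":0,"z":0,"gripper":0.6},{"rx":0,"ry":0,"rz":0,"x":0,"y":0,"z":0,"gripper":0.6}]' 40 |grep pos
python3 s.py LS
```

```text
position: [0.4543, 0.3021, 0.0472]
t 24.9 p mm [454.3 302.1  47.2] psi 0.06 tilt x [ 6.e-04  2.e-04 -1.e+00] F [ 0.6  0.3 -2.4] gap 0.749
fix turn to down (rx,ry): [-0.0002  0.0006]
LS d cm [-0.03 -0.01] j1/j6 [0.5 0.5]
```

```bash
python3 -m crank '[{"rx":0,"ry":0,"rz":0,"x":0,"y":0,"z":-0.05,"gripper":0.6},{"rx":0,"ry":0,"rz":0,"x":0,"y":0,"z":-0.05,"gripper":0.6},{"rx":0,"ry":0,"rz":0,"x":0,"y":0,"z":0,"gripper":0.6},{"rx":0,"ry":0,"rz":0,"x":0,"y":0,"z":0,"gripper":0.6},{"rx":0,"ry":0,"rz":0,"x":0,"y":0,"z":0,"gripper":0.6}]' 40 |grep pos
python3 s.py LS
```

```text
position: [0.4544, 0.3022, 0.047]
t 25.4 p mm [454.4 302.2  47. ] psi 0.05 tilt x [ 8.e-04  4.e-04 -1.e+00] F [ 0.   0.5 -2.5] gap 0.753
fix turn to down (rx,ry): [-0.0004  0.0008]
LS d cm [-0.04 -0.02] j1/j6 [0.5 0.5]
```

```bash
python3 -m crank '[{"rx":0,"ry":0,"rz":0,"x":0,"y":0,"z":-0.12,"gripper":0.6},{"rx":0,"ry":0,"rz":0,"x":0,"y":0,"z":-0.08,"gripper":0.6},{"rx":0,"ry":0,"rz":0,"x":0,"y":0,"z":0,"gripper":0.6},{"rx":0,"ry":0,"rz":0,"x":0,"y":0,"z":0,"gripper":0.6},{"rx":0,"ry":0,"rz":0,"x":0,"y":0,"z":0,"gripper":0.6}]' 40 |grep pos
python3 s.py LS
python3 - <<'E'
from m import *
b=viewer.grab_frame("scene")[150:270,390:510,::-1]
cv2.imwrite("pics/s5.png",cv2.resize(b,None,fx=4,fy=4))
E
```

```text
position: [0.4546, 0.3023, 0.047]
t 25.9 p mm [454.6 302.3  47. ] psi 0.06 tilt x [ 1.e-03  4.e-04 -1.e+00] F [ 0.2  0.3 -1.1] gap 0.75
fix turn to down (rx,ry): [-0.0004  0.001 ]
LS d cm [-0.06 -0.03] j1/j6 [0.5 0.5]
```

View pics/s5.png

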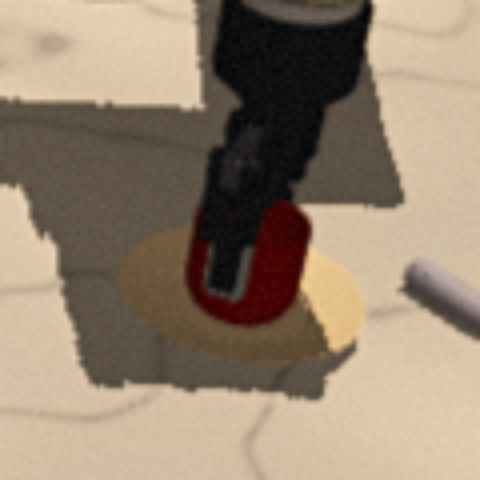

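```bash
python3 -m crank '[{"rx":0,"ry":0,"rz":0,"x":0,"y":0,"z":0,"gripper":0.8},{"rx":0,"ry":0,"rz":0,"x":0,"y":0,"z":0,"gripper":1},{"rx":0,"ry":0,"rz":0,"x":0,"y":0,"z":0,"gripper":1},{"rx":0,"ry":0,"rz":0,"x":0,"y":0,"z":0,"gripper":1},{"rx":0,"ry":0,"rz":0,"x":0,"y":0,"z":0.5,"gripper":1}]' 40 |grep pos
python3 -m crank '[{"rx":0,"ry":0,"rz":0,"x":0,"y":0,"z":2,"gripper":1},{"rx":0,"ry":0,"rz":0,"x":0,"y":0,"z":4,"gripper":1},{"rx":0,"ry":0,"rz":0,"x":0,"y":0,"z":4,"gripper":1},{"rx":0,"ry":0,"rz":-0.1,"x":0,"y":-2,"z":1,"gripper":1},{"rx":0,"ry":0,"rz":-0.14,"x":0.3,"y":-4,"z":0,"gripper":1}]' 40 |grep pos
python3 -m crank '[{"rx":0,"ry":0,"rz":-0.14,"x":0.4,"y":-4.5,"z":0,"gripper":1},{"rx":0,"ry":0,"rz":-0.14,"x":0.4,"y":-4.5,"z":0,"gripper":1},{"rx":0,"ry":0,"rz":-0.14,"x":0.4,"y":-4.5,"z":0,"gripper":1},{"rx":0,"ry":0,"rz":-0.14,"x":0.4,"y":-4.5,"z":0,"gripper":1},{"rx":0,"ry":0,"rz":-0.14,"x":0.4,"y":-4.5,"z":0,"gripper":1}]' 40 |grep pos
python3 s.py TL
python3 - <<'E'
from m import *
im=viewer.grab_frame("top"); cv2.imwrite("pics/top6.png",im[...,::-1])
for p,z,r in(([.4545,.302,.065],.065,.032),([.637,.005,.05],.053,.024)):
    c=near(blobs(redm(im,2.2)),proj("top",p)[0],30)
    if c is not None: print(rimfit("top",c,z,r))
E
```

```text
position: [0.4547, 0.3023, 0.0517]
position: [0.4571, 0.2436, 0.1677]
position: [0.4771, 0.0118, 0.1715]
t 27.45 p mm [477.1  11.8 171.5] psi -55.3 tilt x [ 0.0092 -0.001  -1.    ] F [0.3 0.6 0.2] gap 1.0
fix turn to down (rx,ry): [0.001  0.0092]
TL d cm [ 0.84 -9.21] j1/j6 [-0.07  0.89]
(array([0.4554522 , 0.29951259]), np.float64(0.0006902879755231019), np.int64(45))
(array([0.63627277, 0.00395291]), np.float64(0.0005978229881065074), np.int64(32))
```

```bash
python3 -m crank '[{"rx":0,"ry":0,"rz":-0.13,"x":0.4,"y":-4,"z":0,"gripper":1},{"rx":0,"ry":0,"rz":-0.13,"x":0.2,"y":-2.5,"z":-1,"gripper":1},{"rx":0,"ry":0,"rz":-0.13,"x":0,"y":-1,"z":-2,"gripper":1},{"rx":0,"ry":0,"rz":-0.13,"x":0,"y":-0.3,"z":-1.5,"gripper":1},{"rx":0,"ry":0,"rz":-0.1,"x":0,"y":0,"z":0,"gripper":1}]' 40 |grep pos
python3 s.py TL
python3 - <<'E'
from m import *
im=viewer.grab_frame("scene"); cv2.imwrite("pics/scene6.png",im[...,::-1])
c=near(blobs(redm(im,2.6),40),proj("scene",[.4545,.302,.04])[0],30); print(rimfit("scene",c,.065,.032))
E
```

```text
position: [0.4844, -0.0781, 0.1279]
t 28.0 p mm [484.4 -78.1 127.9] psi -93.15 tilt x [ 0.0104 -0.0114 -0.9999] F [ 1.3 -0.3  0.4] gap 1.001
fix turn to down (rx,ry): [0.0114 0.0104]
TL d cm [ 0.11 -0.22] j1/j6 [-0.25  1.38]
(array([0.45498611, 0.30250246]), np.float64(0.0010937534140832497), np.int64(31))
```

View pics/scene6.png

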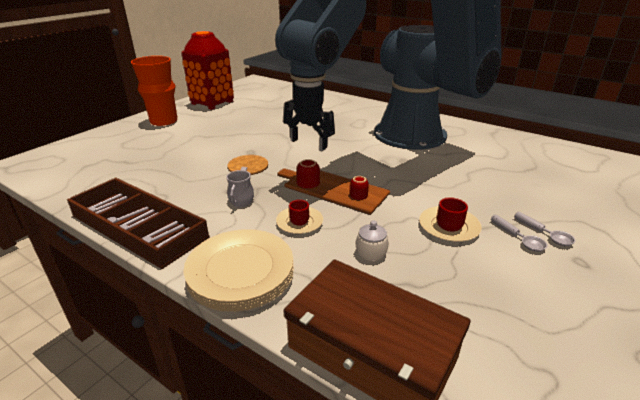

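```bash
python3 -m crank '[{"rx":0.011,"ry":0.01,"rz":0.055,"x":0.1,"y":-0.2,"z":-1.5,"gripper":1},{"rx":0,"ry":0,"rz":0,"x":0,"y":0,"z":-2.5,"gripper":1},{"rx":0,"ry":0,"rz":0,"x":0,"y":0,"z":-2.5,"gripper":1},{"rx":0,"ry":0,"rz":0,"x":0,"y":0,"z":-1,"gripper":1},{"rx":0,"ry":0,"rz":0,"x":0,"y":0,"z":0,"gripper":1}]' 20 |grep pos
python3 s.py TL
```

```text
position: [0.4876, -0.0799, 0.0544]
t 28.55 p mm [487.6 -79.9  54.4] psi -89.58 tilt x [ 0.0066 -0.0011 -1.    ] F [0.5 0.  0.2] gap 0.999
fix turn to down (rx,ry): [0.0011 0.0066]
TL d cm [-0.21 -0.04] j1/j6 [-0.26  1.31]
```

```bash
python3 -m crank '[{"rx":0.001,"ry":0.007,"rz":-0.007,"x":-0.25,"y":-0.02,"z":-1,"gripper":1},{"rx":0,"ry":0,"rz":0,"x":0,"y":0,"z":-0.6,"gripper":1},{"rx":0,"ry":0,"rz":0,"x":0,"y":0,"z":-0.2,"gripper":1},{"rx":0,"ry":0,"rz":0,"x":0,"y":0,"z":0,"gripper":1},{"rx":0,"ry":0,"rz":0,"x":0,"y":0,"z":0,"gripper":1}]' 20 |grep pos
python3 s.py TL
```

```text
position: [0.4865, -0.0803, 0.0378]
t 29.05 p mm [486.5 -80.3  37.8] psi -89.9 tilt x [ 0.0029 -0.0011 -1.    ] F [-0.1  0.2  0.1] gap 0.999
fix turn to down (rx,ry): [0.0011 0.0029]
TL d cm [-0.1  0. ] j1/j6 [-0.26  1.31]
```

```bash
python3 -m crank '[{"rx":0.001,"ry":0.003,"rz":-0.002,"x":-0.12,"y":0,"z":-0.15,"gripper":1},{"rx":0,"ry":0,"rz":0,"x":0,"y":0,"z":0,"gripper":0.6},{"rx":0,"ry":0,"rz":0,"x":0,"y":0,"z":0,"gripper":0.6},{"rx":0,"ry":0,"rz":0,"x":0,"y":0,"z":0,"gripper":0.6},{"rx":0,"ry":0,"rz":0,"x":0,"y":0,"z":0,"gripper":0.6}]' 20 |tail -1
python3 -m crank '[{"rx":0,"ry":0,"rz":0,"x":0,"y":0,"z":0,"gripper":0.6},{"rx":0,"ry":0,"rz":0,"x":0,"y":0,"z":0,"gripper":0.6},{"rx":0,"ry":0,"rz":0,"x":0,"y":0,"z":0,"gripper":1},{"rx":0,"ry":0,"rz":0,"x":0,"y":0,"z":0,"gripper":1},{"rx":0,"ry":0,"rz":0,"x":0,"y":0,"z":0,"gripper":1}]' 20 |tail -1
python3 s.py TL
python3 -m crank '[{"rx":0,"ry":0,"rz":0.143,"x":0,"y":0,"z":0,"gripper":1},{"rx":0,"ry":0,"rz":0.143,"x":0,"y":0,"z":0,"gripper":1},{"rx":0,"ry":0,"rz":0.143,"x":0,"y":0,"z":0,"gripper":1},{"rx":0,"ry":0,"rz":0.143,"x":0,"y":0,"z":0,"gripper":1},{"rx":0,"ry":0,"rz":0.143,"x":0,"y":0,"z":0,"gripper":1}]' 20 |tail -1
python3 -m crank '[{"rx":0,"ry":0,"rz":0.143,"x":0,"y":0,"z":0,"gripper":1},{"rx":0,"ry":0,"rz":0.143,"x":0,"y":0,"z":0,"gripper":1},{"rx":0,"ry":0,"rz":0.143,"x":0,"y":0,"z":0,"gripper":1},{"rx":0,"ry":0,"rz":0.143,"x":0,"y":0,"z":0,"gripper":1},{"rx":0,"ry":0,"rz":0.143,"x":0,"y":0,"z":0,"gripper":1}]' 20 |tail -1
python3 s.py TL
```

```text
finger_gap: 0.746
finger_gap: 0.998
t 30.05 p mm [485.7 -80.4  37.1] psi -90.02 tilt x [ 1.e-03 -3.e-04 -1.e+00] F [-0.6 -0.1 -0. ] gap 0.998
fix turn to down (rx,ry): [0.0003 0.001 ]
TL d cm [-0.02  0.01] j1/j6 [-0.26  1.31]
finger_gap: 0.997
finger_gap: 0.999
t 31.05 p mm [485.8 -80.5  37.1] psi -4.91 tilt x [ 7.0e-04  1.1e-03 -1.0e+00] F [ 0.5 -0.9  0.3] gap 0.999
fix turn to down (rx,ry): [-0.0011  0.0007]
TL d cm [-0.03  0.02] j1/j6 [-0.26 -0.18]
```

```bash
python3 -m crank '[{"rx":-0.001,"ry":0,"rz":0.08,"x":0,"y":0,"z":0,"gripper":1},{"rx":0,"ry":0,"rz":0.006,"x":0,"y":0,"z":0,"gripper":1},{"rx":0,"ry":0,"rz":0,"x":0,"y":0,"z":0,"gripper":0.6},{"rx":0,"ry":0,"rz":0,"x":0,"y":0,"z":0,"gripper":0.6},{"rx":0,"ry":0,"rz":0,"x":0,"y":0,"z":0,"gripper":0.6}]' 40 |tail -1
python3 -m crank '[{"rx":0,"ry":0,"rz":0,"x":0,"y":0,"z":0,"gripper":0.6},{"rx":0,"ry":0,"rz":0,"x":0,"y":0,"z":0,"gripper":0.6},{"rx":0,"ry":0,"rz":0,"x":0,"y":0,"z":0,"gripper":0.6},{"rx":0,"ry":0,"rz":0,"x":0,"y":0,"z":0,"gripper":0.6},{"rx":0,"ry":0,"rz":0,"x":0,"y":0,"z":0,"gripper":0.6}]' 40 |tail -1
python3 s.py TL
python3 -m crank '[{"rx":0,"ry":0,"rz":0,"x":0,"y":0,"z":0.5,"gripper":0.6},{"rx":0,"ry":0,"rz":0,"x":0,"y":0,"z":2,"gripper":0.6},{"rx":0,"ry":0,"rz":0,"x":0,"y":0,"z":4,"gripper":0.6},{"rx":0,"ry":0,"rz":0,"x":0,"y":0,"z":4,"gripper":0.6},{"rx":0,"ry":0,"rz":0,"x":0,"y":0,"z":4,"gripper":0.6}]' 40 |tail -1
python3 s.py LS
```

```text
finger_gap: 0.739
finger_gap: 0.745
t 32.05 p mm [485.9 -80.5  37.7] psi -0.08 tilt x [ 9.e-04  1.e-04 -1.e+00] F [-0.8  1.3  1.5] gap 0.745
fix turn to down (rx,ry): [-0.0001  0.0009]
TL d cm [-0.04  0.02] j1/j6 [-0.26 -0.26]
finger_gap: 0.743
t 32.55 p mm [481.6 -79.5 182.9] psi -0.12 tilt x [-0.0114  0.0034 -0.9999] F [ 1.  -0.  -2.1] gap 0.743
fix turn to down (rx,ry): [-0.0034 -0.0114]
LS d cm [-2.76 38.15] j1/j6 [-0.26 -0.26]
```

```bash
sed -i 's/LS=(.4540,.3020)/LS=(.4545,.3022)/' s.py; python3 -m crank '[{"rx":0,"ry":0,"rz":0,"x":0,"y":2,"z":0,"gripper":0.6},{"rx":0,"ry":0,"rz":0,"x":-0.3,"y":4,"z":0,"gripper":0.6},{"rx":0,"ry":0,"rz":0,"x":-0.3,"y":4.5,"z":0,"gripper":0.6},{"rx":0,"ry":0,"rz":0,"x":-0.3,"y":4.5,"z":0,"gripper":0.6},{"rx":0,"ry":0,"rz":0,"x":-0.3,"y":4.5,"z":0,"gripper":0.6}]' 40 |grep pos
python3 -m crank '[{"rx":0,"ry":0,"rz":0,"x":-0.3,"y":4.5,"z":0,"gripper":0.6},{"rx":0,"ry":0,"rz":0,"x":-0.2,"y":4.5,"z":0,"gripper":0.6},{"rx":0,"ry":0,"rz":0,"x":0,"y":4,"z":0,"gripper":0.6},{"rx":0,"ry":0,"rz":0,"x":0,"y":2.2,"z":0,"gripper":0.6},{"rx":0,"ry":0,"rz":0,"x":0,"y":0.8,"z":0,"gripper":0.6}]' 40 |grep pos
python3 s.py LS
```

```text
position: [0.4712, 0.1169, 0.1907]
position: [0.4628, 0.2871, 0.1917]
t 33.55 p mm [462.8 287.1 191.7] psi -0.41 tilt x [ 8.e-04  9.e-04 -1.e+00] F [-0.5 -0.7 -2.3] gap 0.744
fix turn to down (rx,ry): [-0.0009  0.0008]
LS d cm [-0.83  1.51] j1/j6 [0.47 0.48]
```

```bash
python3 -m crank '[{"rx":0,"ry":0,"rz":0.007,"x":-0.6,"y":1.2,"z":-0.5,"gripper":0.6},{"rx":0,"ry":0,"rz":0,"x":0,"y":0.2,"z":-2,"gripper":0.6},{"rx":0,"ry":0,"rz":0,"x":0,"y":0,"z":-2.5,"gripper":0.6},{"rx":0,"ry":0,"rz":0,"x":0,"y":0,"z":-1,"gripper":0.6},{"rx":0,"ry":0,"rz":0,"x":0,"y":0,"z":0,"gripper":0.6}]' 40 |grep pos
python3 s.py LS
```

```text
position: [0.4551, 0.3005, 0.1295]
t 34.05 p mm [455.1 300.5 129.5] psi 0.01 tilt x [-0.e+00  3.e-04 -1.e+00] F [ 0.2  0.3 -2.3] gap 0.737
fix turn to down (rx,ry): [-0.0003 -0.    ]
LS d cm [-0.06  0.17] j1/j6 [0.5 0.5]
```

```bash
python3 -m crank '[{"rx":0,"ry":0,"rz":0,"x":-0.06,"y":0.17,"z":-1.2,"gripper":0.6},{"rx":0,"ry":0,"rz":0,"x":0,"y":0,"z":-1,"gripper":0.6},{"rx":0,"ry":0,"rz":0,"x":0,"y":0,"z":-0.5,"gripper":0.6},{"rx":0,"ry":0,"rz":0,"x":0,"y":0,"z":-0.1,"gripper":0.6},{"rx":0,"ry":0,"rz":0,"x":0,"y":0,"z":0,"gripper":0.6}]' 40 |grep pos
python3 s.py LS
python3 - <<'E'
from m import *
b=viewer.grab_frame("scene")[150:270,390:510,::-1];t=viewer.grab_frame("top")[190:310,110:230,::-1]
cv2.imwrite("pics/s7.png",cv2.resize(np.hstack([b,t]),None,fx=3.3,fy=3.3))
E
```

```text
position: [0.4555, 0.3019, 0.1011]
t 34.55 p mm [455.5 301.9 101.1] psi -0.07 tilt x [ 0.002   0.0013 -1.    ] F [-1.  -0.1 -2. ] gap 0.742
fix turn to down (rx,ry): [-0.0013  0.002 ]
LS d cm [-0.1   0.03] j1/j6 [0.5 0.5]
```

View pics/s7.png

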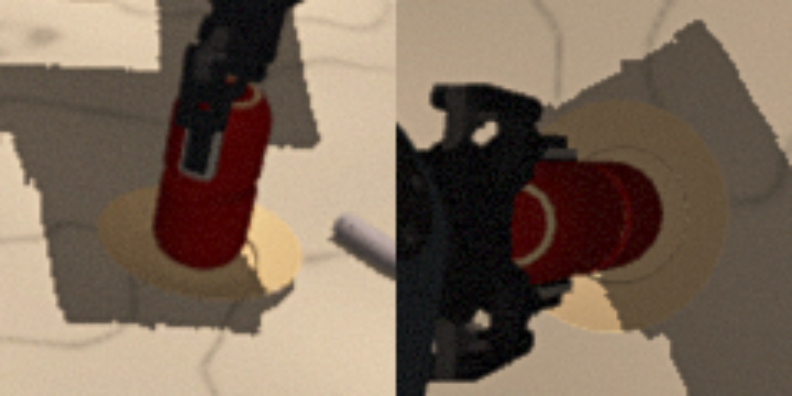

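The twin hangs in line above the large cup in both views, with a narrow gap at the seam.

```bash
python3 -m crank '[{"rx":-0.001,"ry":0.002,"rz":0.001,"x":-0.12,"y":0.03,"z":-0.35,"gripper":0.6},{"rx":0,"ry":0,"rz":0,"x":0,"y":0,"z":-0.2,"gripper":0.6},{"rx":0,"ry":0,"rz":0,"x":0,"y":0,"z":-0.1,"gripper":0.6},{"rx":0,"ry":0,"rz":0,"x":0,"y":0,"z":0,"gripper":0.6},{"rx":0,"ry":0,"rz":0,"x":0,"y":0,"z":0,"gripper":0.6}]' 40 |grep pos
python3 s.py LS
```

```text
position: [0.4546, 0.3026, 0.0951]
t 35.15 p mm [454.6 302.6  95.1] psi 0.0 tilt x [ 0.0014  0.0011 -1.    ] F [-0.7  0.  -1.5] gap 0.738
fix turn to down (rx,ry): [-0.0011  0.0014]
LS d cm [-0.01 -0.04] j1/j6 [0.5 0.5]
```

```bash
python3 -m crank '[{"rx":-0.001,"ry":0.001,"rz":0,"x":-0.02,"y":-0.05,"z":-0.2,"gripper":0.6},{"rx":0,"ry":0,"rz":0,"x":0,"y":0,"z":-0.1,"gripper":0.6},{"rx":0,"ry":0,"rz":0,"x":0,"y":0,"z":-0.05,"gripper":0.6},{"rx":0,"ry":0,"rz":0,"x":0,"y":0,"z":0,"gripper":0.6},{"rx":0,"ry":0,"rz":0,"x":0,"y":0,"z":0,"gripper":0.6}]' 40 |grep pos
python3 s.py LS
```

```text
position: [0.4544, 0.302, 0.0914]
t 35.65 p mm [454.4 302.   91.4] psi -0.0 tilt x [ 5.e-04  0.e+00 -1.e+00] F [ 0.8 -0.7 -1.6] gap 0.74
fix turn to down (rx,ry): [-0.      0.0005]
LS d cm [0.01 0.02] j1/j6 [0.5 0.5]
```

```bash
python3 -m crank '[{"rx":0,"ry":0,"rz":0,"x":0,"y":0.01,"z":-0.08,"gripper":0.6},{"rx":0,"ry":0,"rz":0,"x":0,"y":0,"z":-0.05,"gripper":0.6},{"rx":0,"ry":0,"rz":0,"x":0,"y":0,"z":0,"gripper":0.6},{"rx":0,"ry":0,"rz":0,"x":0,"y":0,"z":0,"gripper":0.6},{"rx":0,"ry":0,"rz":0,"x":0,"y":0,"z":0,"gripper":0.6}]' 40 |grep pos
python3 s.py LS
```

```text
position: [0.4546, 0.3023, 0.0907]
t 36.15 p mm [454.6 302.3  90.7] psi -0.0 tilt x [ 1.1e-03  5.0e-04 -1.0e+00] F [ 0.3  0.4 -2.1] gap 0.742
fix turn to down (rx,ry): [-0.0005  0.0011]
LS d cm [-0.01 -0.01] j1/j6 [0.5 0.5]
```

```bash
python3 -m crank '[{"rx":0,"ry":0.001,"rz":0,"x":0,"y":0,"z":-0.1,"gripper":0.6},{"rx":0,"ry":0,"rz":0,"x":0,"y":0,"z":-0.05,"gripper":0.6},{"rx":0,"ry":0,"rz":0,"x":0,"y":0,"z":0,"gripper":0.6},{"rx":0,"ry":0,"rz":0,"x":0,"y":0,"z":0,"gripper":0.6},{"rx":0,"ry":0,"rz":0,"x":0,"y":0,"z":0,"gripper":0.6}]' 40 |grep pos
python3 s.py LS
```

```text
position: [0.4549, 0.3026, 0.0906]
t 36.65 p mm [454.9 302.6  90.6] psi 0.0 tilt x [ 6.e-04  1.e-03 -1.e+00] F [-1.4 -0.4  1.5] gap 0.746
fix turn to down (rx,ry): [-0.001   0.0006]
LS d cm [-0.04 -0.04] j1/j6 [0.5 0.5]
```

Contact was made at the expected height (force changed from -2 to +1.5 N). Releasing slowly.

```bash
python3 -m crank '[{"rx":0,"ry":0,"rz":0,"x":0,"y":0,"z":0,"gripper":0.8},{"rx":0,"ry":0,"rz":0,"x":0,"y":0,"z":0,"gripper":0.9},{"rx":0,"ry":0,"rz":0,"x":0,"y":0,"z":0,"gripper":1},{"rx":0,"ry":0,"rz":0,"x":0,"y":0,"z":0,"gripper":1},{"rx":0,"ry":0,"rz":0,"x":0,"y":0,"z":0.5,"gripper":1}]' 40 |grep pos
python3 -m crank '[{"rx":0,"ry":0,"rz":0,"x":0,"y":0,"z":2,"gripper":1},{"rx":0,"ry":0,"rz":0,"x":0,"y":0,"z":4,"gripper":1},{"rx":0,"ry":0,"rz":0,"x":0,"y":0,"z":3,"gripper":1},{"rx":0,"ry":0,"rz":0,"x":0,"y":0,"z":1,"gripper":1},{"rx":0,"ry":0,"rz":0,"x":0,"y":0,"z":0,"gripper":1}]' 40 |grep pos
python3 s.py TS
python3 - <<'E'
from m import *
b=viewer.grab_frame("scene")[150:270,390:510,::-1];t=viewer.grab_frame("top")[190:310,110:230,::-1]
cv2.imwrite("pics/s8.png",cv2.resize(np.hstack([b,t]),None,fx=3.3,fy=3.3))
E
```

```text
position: [0.4549, 0.3026, 0.0954]
position: [0.4543, 0.3022, 0.1999]
t 37.65 p mm [454.3 302.2 199.9] psi -0.0 tilt x [ 1.e-04  7.e-04 -1.e+00] F [-0.2 -0.1 -0.7] gap 1.0
fix turn to down (rx,ry): [-0.0007  0.0001]
TS d cm [  1.07 -23.72] j1/j6 [0.5 0.5]
```

View pics/s8.png

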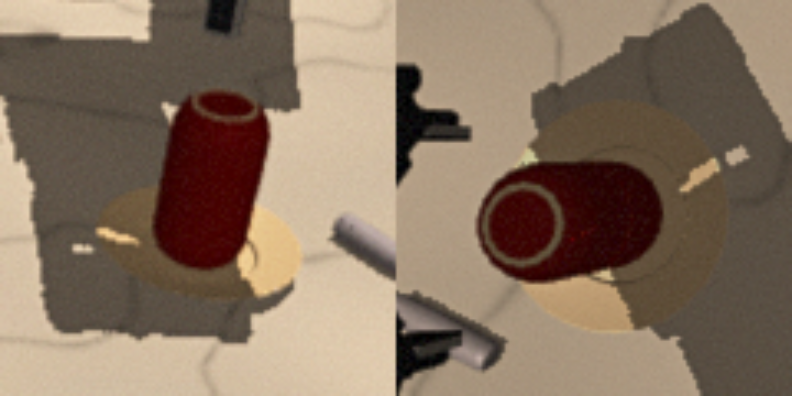

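The large pair stands straight with the seam continuous, on the saucer's floor ring. Next is the small twin.

```bash
python3 -m crank '[{"rx":0,"ry":0,"rz":0,"x":0,"y":-2.5,"z":0,"gripper":1},{"rx":0,"ry":0,"rz":0,"x":0.2,"y":-4.5,"z":0,"gripper":1},{"rx":0,"ry":0,"rz":0,"x":0.2,"y":-4.5,"z":0,"gripper":1},{"rx":0,"ry":0,"rz":0,"x":0.2,"y":-4.5,"z":-1,"gripper":1},{"rx":0,"ry":0,"rz":0,"x":0.2,"y":-4,"z":-2,"gripper":1}]' 20 |grep pos
python3 -m crank '[{"rx":0,"ry":0,"rz":0,"x":0.1,"y":-2.2,"z":-2.5,"gripper":1},{"rx":0,"ry":0,"rz":0,"x":0,"y":-0.7,"z":-2.5,"gripper":1},{"rx":0,"ry":0,"rz":0,"x":0,"y":0,"z":-1,"gripper":1},{"rx":0,"ry":0,"rz":0,"x":0,"y":0,"z":0,"gripper":1},{"rx":0,"ry":0,"rz":0,"x":0,"y":0,"z":0,"gripper":1}]' 20 |grep pos
python3 s.py TS
```

```text
position: [0.459, 0.0988, 0.1615]
position: [0.4557, 0.0646, 0.0933]
t 38.75 p mm [455.7  64.6  93.3] psi 0.09 tilt x [-0.0204 -0.0031 -0.9998] F [ 0.  -0.6  0.7] gap 0.998
fix turn to down (rx,ry): [ 0.0031 -0.0204]
TS d cm [0.93 0.04] j1/j6 [0.04 0.04]
```

```bash
python3 -m crank '[{"rx":0.003,"ry":-0.018,"rz":0,"x":0.9,"y":0.03,"z":0,"gripper":1},{"rx":0,"ry":0,"rz":0,"x":0,"y":0,"z":-1.5,"gripper":1},{"rx":0,"ry":0,"rz":0,"x":0,"y":0,"z":-1.5,"gripper":1},{"rx":0,"ry":0,"rz":0,"x":0,"y":0,"z":-0.6,"gripper":1},{"rx":0,"ry":0,"rz":0,"x":0,"y":0,"z":0,"gripper":1}]' 20 |grep pos
python3 s.py TS
```

```text
position: [0.4699, 0.0679, 0.0604]
t 39.25 p mm [469.9  67.9  60.4] psi 0.34 tilt x [ 0.0104  0.0011 -0.9999] F [ 0.4 -0.2  0.1] gap 0.999
fix turn to down (rx,ry): [-0.0011  0.0104]
TS d cm [-0.49 -0.29] j1/j6 [0.05 0.04]
```

```bash
python3 -m crank '[{"rx":-0.001,"ry":0.009,"rz":-0.006,"x":-0.5,"y":-0.3,"z":-0.8,"gripper":1},{"rx":0,"ry":0,"rz":0,"x":0,"y":0,"z":-0.8,"gripper":1},{"rx":0,"ry":0,"rz":0,"x":0,"y":0,"z":-0.3,"gripper":1},{"rx":0,"ry":0,"rz":0,"x":0,"y":0,"z":0,"gripper":1},{"rx":0,"ry":0,"rz":0,"x":0,"y":0,"z":0,"gripper":1}]' 20 |grep pos
python3 s.py TS
```

```text
position: [0.4657, 0.065, 0.0415]
t 39.75 p mm [465.7  65.   41.5] psi 0.0 tilt x [ 3.7e-03  1.0e-04 -1.0e+00] F [ 0.7 -0.5  0.3] gap 0.999
fix turn to down (rx,ry): [-0.0001  0.0037]
TS d cm [-0.07 -0.  ] j1/j6 [0.04 0.04]
```

```bash
python3 -m crank '[{"rx":0,"ry":0.004,"rz":0,"x":-0.1,"y":0,"z":-0.5,"gripper":1},{"rx":0,"ry":0,"rz":0,"x":0,"y":0,"z":0,"gripper":1},{"rx":0,"ry":0,"rz":0,"x":0,"y":0,"z":0,"gripper":0.4},{"rx":0,"ry":0,"rz":0,"x":0,"y":0,"z":0,"gripper":0.4},{"rx":0,"ry":0,"rz":0,"x":0,"y":0,"z":0,"gripper":0.4}]' 20 |tail -1
python3 s.py TS
python3 -m crank '[{"rx":0,"ry":0,"rz":0,"x":0,"y":0,"z":0,"gripper":0.4},{"rx":0,"ry":0,"rz":0,"x":0,"y":0,"z":0,"gripper":0.4},{"rx":0,"ry":0,"rz":0,"x":0,"y":0,"z":0,"gripper":0.4},{"rx":0,"ry":0,"rz":0,"x":0,"y":0,"z":0,"gripper":0.4},{"rx":0,"ry":0,"rz":0,"x":0,"y":0,"z":0,"gripper":0.4}]' 20 |tail -1
python3 s.py TS
```

```text
finger_gap: 0.565
t 40.25 p mm [465.   65.   36.6] psi -0.0 tilt x [ 2.e-04  2.e-04 -1.e+00] F [-1.8 -0.7  6.4] gap 0.565
fix turn to down (rx,ry): [-0.0002  0.0002]
TS d cm [ 0. -0.] j1/j6 [0.04 0.04]
finger_gap: 0.566
t 40.75 p mm [465.   65.   36.7] psi -0.0 tilt x [ 3.e-04  2.e-04 -1.e+00] F [-0.   0.3 -0.1] gap 0.566
fix turn to down (rx,ry): [-0.0002  0.0003]
TS d cm [ 0. -0.] j1/j6 [0.04 0.04]
```

Squeezed in x. Open, turn a quarter in place, grip in y.

```bash
python3 -m crank '[{"rx":0,"ry":0,"rz":0,"x":0,"y":0,"z":0,"gripper":1},{"rx":0,"ry":0,"rz":0,"x":0,"y":0,"z":0,"gripper":1},{"rx":0,"ry":0,"rz":0,"x":0,"y":0,"z":0,"gripper":1},{"rx":0,"ry":0,"rz":-0.143,"x":0,"y":0,"z":0,"gripper":1},{"rx":0,"ry":0,"rz":-0.143,"x":0,"y":0,"z":0,"gripper":1}]' 20 |tail -1
python3 -m crank '[{"rx":0,"ry":0,"rz":-0.143,"x":0,"y":0,"z":0,"gripper":1},{"rx":0,"ry":0,"rz":-0.143,"x":0,"y":0,"z":0,"gripper":1},{"rx":0,"ry":0,"rz":-0.143,"x":0,"y":0,"z":0,"gripper":1},{"rx":0,"ry":0,"rz":-0.143,"x":0,"y":0,"z":0,"gripper":1},{"rx":0,"ry":0,"rz":-0.143,"x":0,"y":0,"z":0,"gripper":1}]' 20 |tail -1
python3 -m crank '[{"rx":0,"ry":0,"rz":-0.143,"x":0,"y":0,"z":0,"gripper":1},{"rx":0,"ry":0,"rz":-0.143,"x":0,"y":0,"z":0,"gripper":1},{"rx":0,"ry":0,"rz":-0.143,"x":0,"y":0,"z":0,"gripper":1},{"rx":0,"ry":0,"rz":-0.1,"x":0,"y":0,"z":0,"gripper":1},{"rx":0,"ry":0,"rz":0,"x":0,"y":0,"z":0,"gripper":1}]' 20 |tail -1
python3 s.py TS
```

```text
finger_gap: 1.0
finger_gap: 1.003
finger_gap: 0.999
t 42.25 p mm [465.4  65.   37.1] psi -91.26 tilt x [ 8.e-04 -1.e-03 -1.e+00] F [ 0.5 -0.1  0.7] gap 0.999
fix turn to down (rx,ry): [0.001  0.0008]
TS d cm [-0.04 -0.  ] j1/j6 [0.04 1.63]
```

```bash
python3 -m crank '[{"rx":0.001,"ry":0.001,"rz":0.022,"x":-0.05,"y":0,"z":-0.02,"gripper":1},{"rx":0,"ry":0,"rz":0,"x":0,"y":0,"z":0,"gripper":0.4},{"rx":0,"ry":0,"rz":0,"x":0,"y":0,"z":0,"gripper":0.4},{"rx":0,"ry":0,"rz":0,"x":0,"y":0,"z":0,"gripper":0.4},{"rx":0,"ry":0,"rz":0,"x":0,"y":0,"z":0,"gripper":0.4}]' 40 |tail -1
python3 -m crank '[{"rx":0,"ry":0,"rz":0,"x":0,"y":0,"z":0,"gripper":0.4},{"rx":0,"ry":0,"rz":0,"x":0,"y":0,"z":0,"gripper":0.4},{"rx":0,"ry":0,"rz":0,"x":0,"y":0,"z":0,"gripper":0.4},{"rx":0,"ry":0,"rz":0,"x":0,"y":0,"z":0,"gripper":0.4},{"rx":0,"ry":0,"rz":0,"x":0,"y":0,"z":0,"gripper":0.4}]' 40 |tail -1
python3 s.py TS
python3 -m crank '[{"rx":0,"ry":0,"rz":0,"x":0,"y":0,"z":0.5,"gripper":0.4},{"rx":0,"ry":0,"rz":0,"x":0,"y":0,"z":2,"gripper":0.4},{"rx":0,"ry":0,"rz":0,"x":0,"y":0,"z":4,"gripper":0.4},{"rx":0,"ry":0,"rz":0,"x":0,"y":0,"z":4,"gripper":0.4},{"rx":0,"ry":0,"rz":0,"x":0,"y":0,"z":3,"gripper":0.4}]' 40 |tail -1
python3 s.py SS
```

```text
finger_gap: 0.54
finger_gap: 0.537
t 43.25 p mm [465.   65.   37.1] psi -89.32 tilt x [-1.e-04  0.e+00 -1.e+00] F [0.3 0.4 1.3] gap 0.537
fix turn to down (rx,ry): [-0.     -0.0001]
TS d cm [ 0. -0.] j1/j6 [0.04 1.6 ]
finger_gap: 0.536
t 43.75 p mm [461.7  64.9 173.8] psi -89.32 tilt x [-9.2e-03 -2.0e-04 -1.0e+00] F [ 0.8 -0.1 -1.6] gap 0.536
fix turn to down (rx,ry): [ 0.0002 -0.0092]
SS d cm [17.57 -6.02] j1/j6 [0.04 1.6 ]
```

```bash
sed -i 's/SS=(.6374,.0047)/SS=(.6374,.0047)/' s.py; python3 -m crank '[{"rx":0,"ry":0,"rz":0,"x":2,"y":-0.7,"z":0,"gripper":0.4},{"rx":0,"ry":0,"rz":0,"x":4,"y":-1.3,"z":0,"gripper":0.4},{"rx":0,"ry":0,"rz":0,"x":4,"y":-1.4,"z":0,"gripper":0.4},{"rx":0,"ry":0,"rz":0,"x":3.8,"y":-1.4,"z":0,"gripper":0.4},{"rx":0,"ry":0,"rz":0,"x":2,"y":-0.6,"z":0,"gripper":0.4}]' 40 |tail -1
python3 -m crank '[{"rx":0,"ry":0,"rz":0,"x":0.5,"y":-0.2,"z":0,"gripper":0.4},{"rx":0,"ry":0,"rz":0,"x":0,"y":0,"z":-0.5,"gripper":0.4},{"rx":0,"ry":0,"rz":0,"x":0,"y":0,"z":-1.5,"gripper":0.4},{"rx":0,"ry":0,"rz":0,"x":0,"y":0,"z":-1,"gripper":0.4},{"rx":0,"ry":0,"rz":0,"x":0,"y":0,"z":0,"gripper":0.4}]' 40 |tail -1
python3 s.py SS
```

```text
finger_gap: 0.541
finger_gap: 0.535
t 44.75 p mm [627.5   7.9 147.9] psi -89.19 tilt x [-3.5e-03  2.0e-04 -1.0e+00] F [-0.2  0.6 -0.7] gap 0.535
fix turn to down (rx,ry): [-0.0002 -0.0035]
SS d cm [ 0.99 -0.32] j1/j6 [-0.06  1.5 ]
```

```bash
python3 -m crank '[{"rx":0,"ry":-0.003,"rz":-0.013,"x":0.9,"y":-0.3,"z":-0.5,"gripper":0.4},{"rx":0,"ry":0,"rz":0,"x":0,"y":0,"z":-1.5,"gripper":0.4},{"rx":0,"ry":0,"rz":0,"x":0,"y":0,"z":-1.3,"gripper":0.4},{"rx":0,"ry":0,"rz":0,"x":0,"y":0,"z":-0.4,"gripper":0.4},{"rx":0,"ry":0,"rz":0,"x":0,"y":0,"z":0,"gripper":0.4}]' 40 |tail -1
python3 s.py SS
```

```text
finger_gap: 0.539
t 45.25 p mm [636.3   5.2 107. ] psi -89.97 tilt x [-1.5e-03  4.0e-04 -1.0e+00] F [-0.4  0.1 -1.2] gap 0.539
fix turn to down (rx,ry): [-0.0004 -0.0015]
SS d cm [ 0.11 -0.05] j1/j6 [-0.07  1.51]
```

```bash
python3 -m crank '[{"rx":0,"ry":-0.001,"rz":0,"x":0.08,"y":-0.05,"z":-0.8,"gripper":0.4},{"rx":0,"ry":0,"rz":0,"x":0,"y":0,"z":-0.8,"gripper":0.4},{"rx":0,"ry":0,"rz":0,"x":0,"y":0,"z":-0.4,"gripper":0.4},{"rx":0,"ry":0,"rz":0,"x":0,"y":0,"z":-0.1,"gripper":0.4},{"rx":0,"ry":0,"rz":0,"x":0,"y":0,"z":0,"gripper":0.4}]' 40 |tail -1
python3 s.py SS
python3 - <<'E'
from m import *
b=viewer.grab_frame("scene")[140:260,240:360,::-1];t=viewer.grab_frame("top")[100:220,265:385,::-1]
cv2.imwrite("pics/s9.png",cv2.resize(np.hstack([b,t]),None,fx=3.3,fy=3.3))
E
```

```text
finger_gap: 0.538
t 45.75 p mm [637.3   4.7  84.6] psi -89.97 tilt x [ 3.e-04  3.e-04 -1.e+00] F [-0.1  0.5 -0.2] gap 0.538
fix turn to down (rx,ry): [-0.0003  0.0003]
SS d cm [ 0.01 -0.  ] j1/j6 [-0.07  1.5 ]
```

View pics/s9.png

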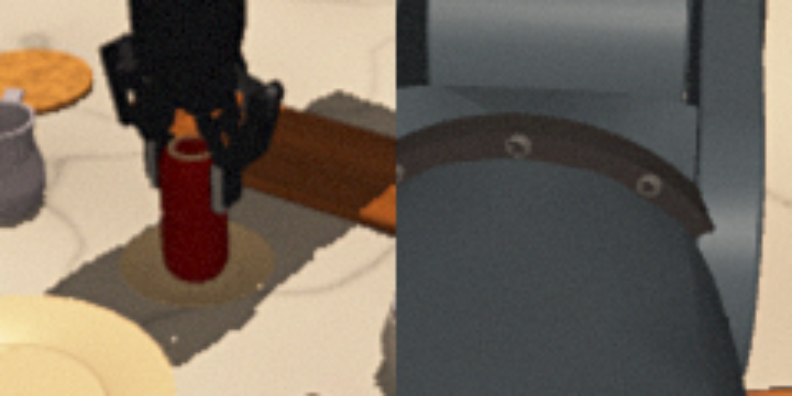

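The scene view shows the small twin in line over its cup; the top view is blocked by the arm. I'll lower the last 6 mm.

```bash
python3 -m crank '[{"rx":0,"ry":0,"rz":0,"x":0,"y":0,"z":-0.3,"gripper":0.4},{"rx":0,"ry":0,"rz":0,"x":0,"y":0,"z":-0.15,"gripper":0.4},{"rx":0,"ry":0,"rz":0,"x":0,"y":0,"z":-0.05,"gripper":0.4},{"rx":0,"ry":0,"rz":0,"x":0,"y":0,"z":0,"gripper":0.4},{"rx":0,"ry":0,"rz":0,"x":0,"y":0,"z":0,"gripper":0.4}]' 40 |tail -1
python3 s.py SS
```

```text
finger_gap: 0.538
t 46.35 p mm [637.8   4.7  80.2] psi -89.96 tilt x [ 1.9e-03  2.0e-04 -1.0e+00] F [ 0.2 -0.4 -0.6] gap 0.538
fix turn to down (rx,ry): [-0.0002  0.0019]
SS d cm [-0.04 -0.  ] j1/j6 [-0.07  1.5 ]
```

```bash
python3 -m crank '[{"rx":0,"ry":0.002,"rz":0,"x":-0.06,"y":0,"z":-0.12,"gripper":0.4},{"rx":0,"ry":0,"rz":0,"x":0,"y":0,"z":-0.06,"gripper":0.4},{"rx":0,"ry":0,"rz":0,"x":0,"y":0,"z":0,"gripper":0.4},{"rx":0,"ry":0,"rz":0,"x":0,"y":0,"z":0,"gripper":0.4},{"rx":0,"ry":0,"rz":0,"x":0,"y":0,"z":0,"gripper":0.4}]' 40 |tail -1
python3 s.py SS
```

```text
finger_gap: 0.546
t 46.85 p mm [637.2   4.7  78.3] psi -89.96 tilt x [-1.e-04  2.e-04 -1.e+00] F [ 0.7 -0.2 -1.3] gap 0.546
fix turn to down (rx,ry): [-0.0002 -0.0001]
SS d cm [ 0.02 -0.  ] j1/j6 [-0.07  1.5 ]
```

```bash
python3 -m crank '[{"rx":0,"ry":0,"rz":0,"x":0.02,"y":0,"z":-0.08,"gripper":0.4},{"rx":0,"ry":0,"rz":0,"x":0,"y":0,"z":-0.05,"gripper":0.4},{"rx":0,"ry":0,"rz":0,"x":0,"y":0,"z":0,"gripper":0.4},{"rx":0,"ry":0,"rz":0,"x":0,"y":0,"z":0,"gripper":0.4},{"rx":0,"ry":0,"rz":0,"x":0,"y":0,"z":0,"gripper":0.4}]' 40 |tail -1
python3 s.py SS
```

```text
finger_gap: 0.536
t 47.35 p mm [637.7   4.7  78.3] psi -89.96 tilt x [ 8.e-04  1.e-04 -1.e+00] F [-0.2 -0.3 -0.6] gap 0.536
fix turn to down (rx,ry): [-0.0001  0.0008]
SS d cm [-0.03  0.  ] j1/j6 [-0.07  1.5 ]
```

```bash
python3 -m crank '[{"rx":0,"ry":0,"rz":0,"x":-0.02,"y":0,"z":-0.06,"gripper":0.4},{"rx":0,"ry":0,"rz":0,"x":0,"y":0,"z":0,"gripper":0.6},{"rx":0,"ry":0,"rz":0,"x":0,"y":0,"z":0,"gripper":0.8},{"rx":0,"ry":0,"rz":0,"x":0,"y":0,"z":0,"gripper":1},{"rx":0,"ry":0,"rz":0,"x":0,"y":0,"z":0,"gripper":1}]' 40
python3 s.py SS
python3 -m crank '[{"rx":0,"ry":0,"rz":0,"x":0,"y":0,"z":0.5,"gripper":1},{"rx":0,"ry":0,"rz":0,"x":0,"y":0,"z":2,"gripper":1},{"rx":0,"ry":0,"rz":0,"x":0,"y":0,"z":4,"gripper":1},{"rx":0,"ry":0,"rz":0,"x":0,"y":0,"z":4,"gripper":1},{"rx":0,"ry":0,"rz":0,"x":0,"y":0,"z":3,"gripper":1}]' 40|grep pos
python3 -m crank '[{"rx":0,"ry":0,"rz":0,"x":-2,"y":-2.5,"z":1,"gripper":1},{"rx":0,"ry":0,"rz":0,"x":-3,"y":-4,"z":0,"gripper":1},{"rx":0,"ry":0,"rz":0,"x":-3,"y":-4,"z":0,"gripper":1},{"rx":0,"ry":0,"rz":0,"x":-3,"y":-4,"z":0,"gripper":1},{"rx":0,"ry":0,"rz":0,"x":-3,"y":-4,"z":0,"gripper":1}]' 40|grep pos
python3 -m crank '[{"rx":0,"ry":0,"rz":0,"x":-3,"y":-4,"z":0,"gripper":1},{"rx":0,"ry":0,"rz":0,"x":-3,"y":-4,"z":0,"gripper":1},{"rx":0,"ry":0,"rz":0,"x":-1,"y":-3,"z":0,"gripper":1},{"rx":0,"ry":0,"rz":0,"x":0,"y":-1,"z":0,"gripper":1},{"rx":0,"ry":0,"rz":0,"x":0,"y":0,"z":0,"gripper":1}]' 40|grep pos
python3 - <<'E'
from m import *
for n in("scene","top"): cv2.imwrite(f"pics/{n}10.png",viewer.grab_frame(n)[...,::-1])
s=cv2.imread("pics/scene10.png");t=cv2.imread("pics/top10.png")
def cr(i,u,v,w=45): return cv2.resize(i[v-w:v+w,u-w:u+w],(300,300))
cv2.imwrite("pics/c10.png",np.vstack([np.hstack([cr(s,299,200),cr(t,326,155)]),np.hstack([cr(s,451,205),cr(t,172,253)])]))
E
```

```text
clock: 47.85
position: [0.6379, 0.0046, 0.0779]
eef_rot: [2.223, 0.001, -2.219]
contact_force: [0.1, 0.6, -0.3]
finger_gap: 0.996
t 47.85 p mm [637.9   4.6  77.9] psi -89.96 tilt x [ 1.6e-03  1.0e-04 -1.0e+00] F [ 0.1  0.6 -0.3] gap 0.996
fix turn to down (rx,ry): [-0.0001  0.0016]
SS d cm [-0.05  0.01] j1/j6 [-0.07  1.5 ]
position: [0.6348, 0.0048, 0.2136]
position: [0.4957, -0.1793, 0.2318]
position: [0.4213, -0.3039, 0.2344]
```

View pics/c10.png

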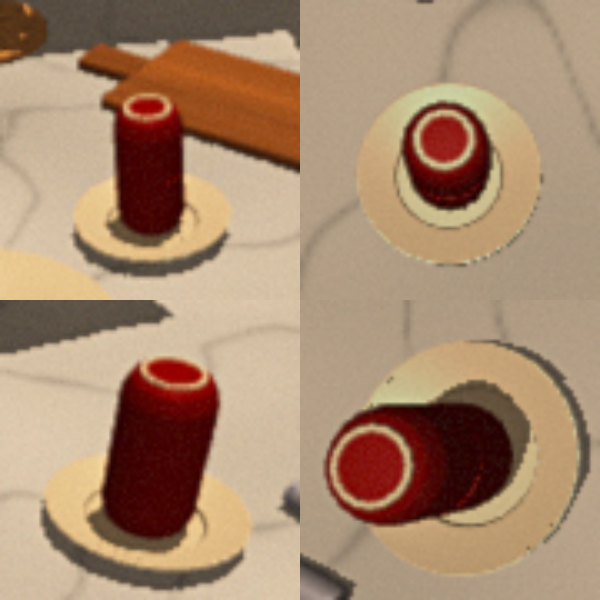

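View pics/top10.png

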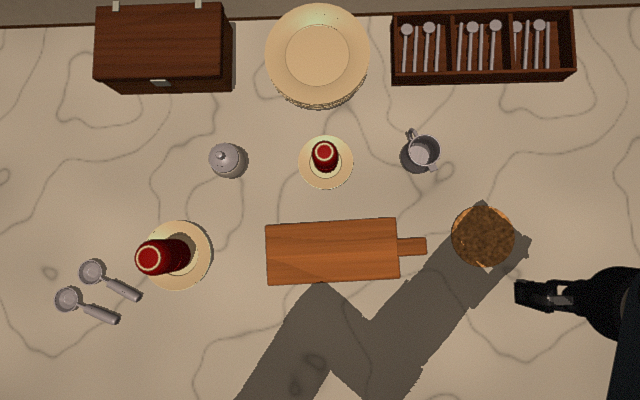

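Both pairs stand straight on their saucers, small at (324,152) and large at (150,258), and the bystanders have not moved. I'll check numerically before handing in.

Run:
```python
from m import *
n="top"; im=cv2.imread("pics/top10.png"); hsv=cv2.cvtColor(im,cv2.COLOR_BGR2HSV)
white=(hsv[...,1]<140)&(hsv[...,2]>140)
for nm,x,z,w in(("small foot",(.6374,.0047),.101,11),("large foot",(.4545,.3022),.125,15)):
    uv=proj(n,[*x,z])[0].round(); 
    try: print(nm,uv,circmask(n,im,uv,w,white,z))
    except Exception as e: print(nm,e)
g=cv2.cvtColor(im,cv2.COLOR_BGR2GRAY); bh=cv2.morphologyEx(g,cv2.MORPH_BLACKHAT,np.ones((5,5)))
sm=(hsv[...,1]>84)|((hsv[...,0]>20)&(hsv[...,2]>175))|(hsv[...,2]>182)
print("SS",circmask(n,im,(326,161),31,sm,.014,None,5))
a=cv2.imread("pics/top0.png")
for nm,(u,v) in(("jar",(228,160)),("jug",(420,152))):
    w=28;t=a[v-w:v+w,u-w:u+w].astype(np.float32).mean(2);b=im[v-w:v+w,u-w:u+w].astype(np.float32).mean(2)
    print(nm,cv2.phaseCorrelate(t,b))
u,v=177,255;w=42; print("LS edge strip", cv2.phaseCorrelate(a[v+10:v+w,u-10:u+w].astype(np.float32).mean(2),im[v+10:v+w,u-10:u+w].astype(np.float32).mean(2)))
```

```text
small foot [323. 152.] (array([0.6383722 , 0.004096  , 0.01645861]), np.float64(0.0004907485420272355))
large foot [148. 258.] (array([0.45671795, 0.29534517, 0.03340527]), np.float64(0.0029877581311412156))
SS (array([0.63798832, 0.00499418, 0.05532654]), np.float64(0.0006957362652635775))
jar ((-0.017969807744943722, 0.029809321291125457), 0.9956814588440789)
jug ((0.032163999505979035, 0.0482348459366726), 0.9803602111339569)
LS edge strip ((-0.10630017639837064, 0.015623001760634025), 0.5008305921046822)
```

Run:
```python
from m import *
im=cv2.imread("pics/top10.png"); hsv=cv2.cvtColor(im,cv2.COLOR_BGR2HSV)
for w in(13,14): print(circmask("top",im,(149,258),w,(hsv[...,1]<140)&(hsv[...,2]>130),.125))
from workcell import ticket
print(ticket.close_job())
```

```text
(array([0.455366  , 0.30194935, 0.02129893]), np.float64(0.0005102146227827958))
(array([0.455366  , 0.30194935, 0.02129893]), np.float64(0.0005102146227827958))
the job is handed in; nothing more can be done
None
```

I finished the job and handed it in at about 50 s of the 123 s allowed. I parked the large cup on the trivet, moved the small cup to the small saucer, then put the large cup on the large saucer. After that I stacked each twin mouth down on the cup of its own size. I centred each cup by gripping it in two directions before its final placing.

**Last checks**
- **Large pair:** the top foot measures (455.4, 301.9) mm, within about 1 mm of the cup below it (454.6, 302.2).
- **Small pair:** the top foot measures (638.4, 4.1) mm against the saucer centre at (638.0, 5.0) mm.
- **Seams:** both pairs look straight, with continuous seams, in the views that were clear.
- **Bystanders:** the jar and jug shifted less than 0.1 px between the first and last pictures, and the saucers are within measuring error of where they were. No large forces showed at the wrist in any reading I took.

**Checks that disagreed or failed**
- **Large cup on its saucer:** the top camera's rim fit put it about 2.7 mm lower in y than the robot's position. The scene camera and the later foot measurement agreed with the robot to about 1 mm.
- **Large foot:** my first final measurement of it included part of the saucer, so I repeated it with a tighter window.
- **Small pair just before contact:** the top view was blocked by the arm, so I had only the scene view there.
- **Large saucer:** my last comparison of its edge was a weak match (0.50), so its not having moved is less certain than for the other items.

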